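Stagger the rinse trays on the draining rack and wedge them tight

ROBOT

A 6-joint arm with a two-finger parallel gripper is mounted at the origin on the work surface. World frame = base frame: x ahead of the robot, y to its left, z up, the work surface at z = 0. Lengths are in m, angles in degrees, forces in N, time in s.
With the tool pointing down it reaches from about 0.25 to 0.725 m from the base axis. Payload 9.7 kg.
Tool frame: the origin (TCP) lies at the very end of the fingers, on their centre line; the grasp point (between the pads) lies grasp_offset behind it (grasp_offset is the distance from the TCP to the grasp point, in m); z points along the fingers, y is the line along which they close (so a half turn about z gives the same grasp; the last joint's range is limited). The gripper opens to 85 mm and grips with 20 to 120 N. Pads are 22 mm wide; open, the fingers measure 114 mm over their backs; the gripper's body (76 mm by 85 mm) begins 54 mm behind the grasp point. The pads swing forward as they close: fully open they stand 13 mm farther back than shut.
Start: joints at [74.828, 4.979, 10.078, 95.1, 0, 90], TCP at [0.144, 0.531, 0.231] pointing down, gripper open.
Joint ranges: [-179.16, 179.16], [-48.56, 103.87], [-65.8, 70.77], [-126.05, 130.52], [-82.76, 87.17], [-180, 180]. Speed limits (degrees/s): [127.2, 127.2, 147.25, 180, 180, 180].

INTERFACE

Orientations are given as [roll, pitch, yaw] about the fixed x, y, z axes, in that order (R = Rz(yaw) Ry(pitch) Rx(roll)).
In Python, from workcell import get_obs, camera, calibration, job_done, recognise, cut_out, mark_of, grasp_offset gives the robot as it stands.
- The arm moves only by the tool servo_tool, never from a script. Its argument "moves" is a list of rows, each a list of 3 entries, a list of its own where there are three numbers: the turn, a rotation vector about the tool's x, y, z in degrees, then the shift along the tool's x, y, z in m, then the opening in per cent of the stroke, from 0 (shut) to 100 (fully open). In form: [[[ax, ay, az], [x, y, z], claw], ...]. A call has 1 to 12 rows; each row shifts and turns the commanded pose from where the row before left it, along the tool's axes as they then stand; what a row does not reach is not made up. A row lasts 1/10 s, in which the tool goes at most 50 mm and 8.59 degrees, less where a joint would pass 70% of its speed; a pose out of reach is approached as far as the arm can. A call is refused whole if a number of a shift passes 0.05 or a number of a turn 8.59, either way. A call with a gripper value outside its range is refused whole. The fingers move at their own pace and stop on an object; "force" is the grip in N (left out, the last holds). Time passes only in rows, so rows that do not move let the fingers close. It gives the time, the measured TCP pose, the force, the opening and the grip force at its end, in the units of the state.
- get_obs(): the state, without advancing time (a new reading comes with each control period).
- camera(name): name is "scene" or "top" or "wrist"; returns (picture, depth): 480x640x3 uint8, red, green, blue; 480x640 float32, m along the optical axis (not along the pixel's ray), 0 where there is no reading.
- calibration(name): a dict with "camera_matrix" (3x3 intrinsics, pixels), "R" (3x3) and "t" (3): a world point X has camera coordinates R X + t. Camera axes: x right, y down, z forward; pixel columns grow to the right and rows downward; lengths in m; the calibration is good to about 2 mm. A picture is of the moment at which its call begins: read the wrist's pose just before it. calibration takes no time and is no camera call; for the wrist camera it gives the pose at the moment of the call.
- job_done(): hands the job in; it is judged then, once.
Trained networks look in the newest picture that a camera, given by its name, has taken for a name from the list of things; names that differ only in an ending like _2 or _b are one class to them, and where a whole thing is asked for, a point or a joint stands for the part that bears it (a point fixed in the world has none). Each returns a list of dicts, best first, with "score" (0 to 1); they miss things now and then, are a little off and sometimes report something else, mostly with a low value. They report only what shows in the picture. A call takes as long as a camera call. They do not tell look-alikes from the thing itself.
- recognise(name, camera): "xyz" ([x, y, z] in m, in the coordinates of the camera as it stood for that picture, good to about 4 mm: the middle of the surface that is visible of it).
- cut_out(name, camera): "mask" (480x640 bool, what is visible of it).
- mark_of(name, camera): "xyz" ([x, y, z] in m, in the coordinates of the camera as it stood for that picture, good to about 4 mm: a listed point, or the origin of a listed thing).
The state is a dict: "time": time; "q": joint angles; "qd": joint speeds; "joint_efforts": joint torques, N m; "ee_pos": TCP position; "tcp_rot": TCP orientation; "wrist_force": force on the tool from outside, world axes, zero at the start; "torque": the same for the moment, N m; "opening": finger opening in m; "grasp_force": force on a finger pad.
Only numpy, scipy, OpenCV 4.12 (cv2) and the standard library are available. Lean on these libraries where they do the work, as an engineer would, in place of code of your own. Each camera call takes 0.05 s, during which the arm holds its last target. There are 200 camera calls.

TASK

Stack the two loose rinse trays on the sloping draining rack so that each sits with its foot inside the tray below: first the plain tray, shifted towards the end of the rack that the fixed bottom tray leaves free, then the tray with the divider, shifted back the other way so that it stands right above the bottom tray. Then set the wooden wedge, grip up, on the rim of the plain tray in the gap left between the divided tray and the end post, and drive it down the slope, narrow end first, until the divided tray is clamped tight. Let go of everything and do not disturb the other things on the bench.

Things in the scene. Friction and masses are not known exactly. Their poses are not given: they have to be found in the camera images.
- bed: sloping bed of the steel draining rack, fixed. Origin: centre of its upper surface (90 x 226 mm), 58 mm above the table. x points uphill, away from the robot, rising at 25 deg; y runs level along the rack to the robot's left; z is square to the bed. On it, fixed, lies the bottom tray, same shape as the loose ones, length along y, z 0 to 40 mm, centred at y = +21 mm, its end against the left post
- post_right (a point): top of the inner face of the rack's right end post (bed y = -96, z = 106 mm). Both posts are 12 mm thick and span bed x -34 to 30 mm; inner faces 192 mm apart. At its downhill edge a lip turns inward (x -39 to -34 mm) for 15 mm, only up to z = 70 mm here, below the wedge. The bottom tray leaves 42 mm free at this end
- post_left (a point): the same point on the left end post (bed y = +96 mm, z = 106 mm); its downhill lip, 15 mm inward, goes up to z = 106 mm
- plain_c (a point): centre of the plain tray, 20 mm above its underside. White plastic, open top, 160 g: shell 150 mm long (its y), 60 mm wide (x), 34 mm high, walls and floor 5 mm; under its middle a foot 50 mm long (y), 44 mm wide, 6 mm high, on which it stands level at the start. The foot drops inside the tray below (140 x 50 mm inside) and the shell rests on its rim: trays stack at 34 mm pitch. Nothing inside
- divided_c (a point): centre of the divided tray, 20 mm above its underside: same shape, sizes and axes as the plain tray, but a 5 mm thick cross wall at mid-length parts its inside in two (its top is 5 mm below the rim). Starts level on the bench
- plain_seat (a point): place on the rack, with the bed's axes, for the plain tray's centre: x 0, y -21, z 54 mm of the bed, its end then by the right post. The tray lies with its y along the bed's y (either way round). Foot and friction hold trays on the slope
- divided_seat (a point): place on the rack, with the bed's axes, for the divided tray's centre: x 0, y +21, z 88 mm of the bed, its end then by the left post. The gap between its other end and the right post is then 42 mm
- wedge_grip (a point): middle of the wedge's upright grip block (26 mm in x, 22 mm in y, from 26 to 71 mm above the underside), 48 mm above the underside. Wooden body 26 mm high, 140 mm long, flat: x points to the wide end (tail), 70 mm off; the nose is 70 mm the other way. One side, y = -20 mm, is straight; the other tapers from y = +27 mm (tail) to +8 mm (nose): 47 to 28 mm wide. 120 g
- wedge_seat (a point): place of the grip middle, with the bed's axes, when the wedge is tight: x about -5 (give or take 15), y -76, z 122 mm of the bed. Its underside is on the plain tray's rim, straight side along the right post, nose downhill (wedge x along bed x), taper pressing the divided tray to the left post. About 10 N along the slope makes it tight; friction holds it
- flask: bystander, to be left where it stands: amber bottle, 68 mm across and 150 mm high; origin at its underside
- beaker: bystander, to be left where it stands: clear beaker, 80 mm across and 90 mm high; origin at its underside
- reel: bystander, to be left where it stands: white plastic film reel, 60 mm across and 38 mm high; origin at its underside
- tongs: bystander, to be left where it stands: flat steel print tongs, 160 mm long and 12 mm high; origin at its underside
- squeegee: bystander, to be left where it stands: black squeegee, 160 mm long (y) and 20 mm high; origin at its underside
- magnifier: bystander, to be left where it stands: small upright magnifier, 52 mm across and 73 mm high; origin at its underside
Mind the look-alikes: they are no part of the job. Leave any orange or purple look-alike of the part that bears divided_c alone.

How it is judged (in metres and radians):
On the way, in this order (a step that is already met when the one before it is completed fails the run):
1. the plain tray sits on the bottom tray, shifted to the free end, let go (y of plain_c in the frame of bed between -0.031 and -0.011 m and x of plain_c in the frame of bed between -0.012 and 0.012 m and z of plain_c in the frame of bed between 0.049 and 0.059 m and angle between the z axis of plain_c and the z axis of bed, either way round below 0.08 rad and angle between the y axis of plain_c and the y axis of bed, either way round below 0.1 rad and contact force between the fingers and plain below 0.05 N), for 0.2 s.
2. the divided tray sits on the plain tray, shifted back over the bottom tray, let go (y of plain_c in the frame of bed between -0.031 and -0.011 m and x of plain_c in the frame of bed between -0.012 and 0.012 m and z of plain_c in the frame of bed between 0.049 and 0.059 m and angle between the z axis of each of plain_c, divided_c and the z axis of bed, either way round below 0.08 rad and angle between the y axis of each of plain_c, divided_c and the y axis of bed, either way round below 0.1 rad and y of divided_c in the frame of bed between 0.011 and 0.031 m and x of divided_c in the frame of bed between -0.012 and 0.012 m and z of divided_c in the frame of bed between 0.083 and 0.093 m and contact force between the fingers and divided below 0.05 N), for 0.2 s.
3. the wedge is driven tight between the divided tray and the post (y of plain_c in the frame of bed between -0.031 and -0.011 m and x of plain_c in the frame of bed between -0.012 and 0.012 m and z of plain_c in the frame of bed between 0.049 and 0.059 m and angle between the z axis of each of plain_c, divided_c and the z axis of bed, either way round below 0.08 rad and angle between the y axis of each of plain_c, divided_c and the y axis of bed, either way round below 0.1 rad and y of divided_c in the frame of bed between 0.011 and 0.031 m and x of divided_c in the frame of bed between -0.012 and 0.012 m and z of divided_c in the frame of bed between 0.083 and 0.093 m and x of wedge_grip in the frame of bed between -0.03 and 0.02 m and y of wedge_grip in the frame of bed between -0.082 and -0.07 m and z of wedge_grip in the frame of bed between 0.116 and 0.128 m and angle between the z axis of wedge_grip and the z axis of bed, either way round below 0.12 rad and angle between the x axis of wedge_grip and the x axis of bed, either way round below 0.1 rad and contact force between wedge and divided above 0.1 N and contact force between wedge and bed above 0.1 N), for 0.2 s.
At the end, for the whole second after the job is handed in: Trays staggered on the rack: each within 10 mm along it, 12 mm across, 5 mm in height, 4.5 deg of the slope, 6 deg square. Wedge flat on the plain rim, nose downhill, within 6 mm along the rack and 25 mm along the slope of its tight place, pressing on divided tray and post. All let go, at rest (all of step 3 and contact force between the fingers and plain below 0.05 N and contact force between the fingers and divided below 0.05 N and contact force between the fingers and wedge below 0.05 N and linear speed of each of plain, divided, wedge below 0.01 m/s); the robot touches nothing.
It fails at once if another thing on the bench is pushed more than 40 mm (distance of any of flask, beaker, reel, tongs, squeegee, magnifier from where it was at the start of the episode above 0.04 m).
It fails at once if another thing on the bench is tipped over (angle between any of flask, beaker, reel, tongs, squeegee, magnifier's own z axis and vertical above 0.6 rad).
It also fails if it takes over 72 s, if anything falls off the work surface, if the arm or the gripper's body presses on something with over 40 N, if the wrist force passes 120 N, or if a joint passes its speed limit or range.

## Working session

There is one attempt and no reset: what is moved stays moved. The work goes in short steps, Python scripts to look and compute and a tool call to move; the robot and the scene stay as the last step left them, time stands still between calls to the robot, and variables do not carry over. Pictures are saved under pics/ and viewed, at most 10 in all, crops included, and the job is handed in when it is done.

Besides the shell and the picture viewer there is one more tool, called after "Emit:" by a JSON object that holds its "api" and its "payload". servo_tool: Moves the arm, as the interface text tells. Its arguments: {"type":"object","properties":{"moves":{"type":"array"},"force":{"type":"number"}},"required":["moves"]}

```bash
mkdir -p pics; ls
cat > h.py <<'E'
import numpy as np, cv2
from workcell import *
from scipy.spatial.transform import Rotation as Ro
def w(c,p):
    k=calibration(c); return np.array(k["R"]).T@(np.array(p)-np.array(k["t"]))
def snap(c,f=None):
    im,d=camera(c)
    if f: cv2.imwrite(f,im[:,:,::-1])
    return im,d
def cloud(c,d):
    k=calibration(c);K=np.array(k["camera_matrix"])
    v,u=np.mgrid[:480,:640]
    P=np.stack([(u-K[0,2])/K[0,0]*d,(v-K[1,2])/K[1,1]*d,d],-1)
    return (P-np.array(k["t"]))@np.array(k["R"])
def px(c,X):
    k=calibration(c);p=np.array(k["camera_matrix"])@(np.array(k["R"])@X+np.array(k["t"]));return (p[:2]/p[2]).round()
E
python3 - <<'E'
from h import *
np.set_printoptions(precision=4,suppress=True)
print(grasp_offset, get_obs())
for c in ("scene","top"):
    im,d=snap(c,f"pics/{c}.png")
    print(c,(calibration(c)["t"]@-np.array(calibration(c)["R"])))
    for n in "bed post_right post_left plain_c divided_c plain_seat divided_seat wedge_grip wedge_seat".split()+(["flask","beaker","reel","tongs","squeegee","magnifier"] if c=="top" else []):
        for r in mark_of(n,c)[:3]:
            X=w(c,r["xyz"]); print(n,round(r["score"],2),X,px(c,X))
E
```

```text
pics
0.0187 {'time': 0.0, 'q': array([74.8289,  5.0111, 10.0352, 95.1006, -0.0005, 89.9975]), 'qd': array([ 0.0575,  0.038 , -0.0926, -0.1108, -0.0796,  0.0345]), 'joint_efforts': array([  0.0003, -52.0387,  46.4803,   0.0163,  -0.0001,  -0.    ]), 'ee_pos': array([0.1439, 0.5306, 0.2306]), 'tcp_rot': array([-179.9235,    0.0005,  164.8314]), 'wrist_force': array([-0.694 ,  0.8398,  0.4558]), 'torque': array([ 0.039 , -0.0018, -0.0106]), 'grasp_force': 0.0, 'opening': 0.08514260405258445}
scene [ 1.0872 -0.6258  1.172 ]
bed 0.68 [ 0.6888 -0.0042  0.0579] [370. 306.]
post_right 0.97 [ 0.6281 -0.095   0.1536] [327. 292.]
post_right 0.37 [ 0.5553 -0.3307  0.0178] [232. 369.]
post_left 0.68 [0.6478 0.0954 0.1503] [387. 250.]
plain_c 0.6 [0.5491 0.298  0.0195] [400. 220.]
divided_c 0.8 [ 0.1915 -0.347   0.0173] [134. 283.]
divided_c 0.73 [ 0.4034 -0.3804  0.0159] [173. 342.]
divided_c 0.69 [ 0.5569 -0.3315  0.0168] [232. 370.]
plain_seat 0.61 [ 0.6518 -0.0213  0.1054] [355. 290.]
plain_seat 0.3 [ 0.687  -0.0052  0.0576] [369. 306.]
divided_seat 0.61 [0.6498 0.0222 0.1321] [367. 272.]
wedg
[... 553 characters left out ...]
8 [ 0.6568 -0.0182  0.1071] [337. 164.]
plain_seat 0.26 [0.4302 0.0407 0.0446] [313. 259.]
divided_seat 0.75 [0.6454 0.0269 0.1376] [318. 165.]
wedge_grip 0.84 [0.4302 0.0378 0.0452] [314. 259.]
wedge_seat 0.76 [ 0.6179 -0.0699  0.1645] [360. 174.]
flask 0.67 [ 0.76    0.239  -0.0031] [238. 136.]
beaker 0.86 [ 0.7596 -0.2326 -0.0029] [417. 136.]
reel 0.91 [ 0.4025  0.2032 -0.0041] [250. 271.]
reel 0.53 [ 0.7087 -0.3946  0.0034] [479. 154.]
tongs 0.6 [ 0.3294 -0.2065 -0.0049] [410. 299.]
squeegee 0.81 [ 0.6782  0.4105 -0.0028] [173. 166.]
squeegee 0.61 [ 0.6302 -0.0916  0.1536] [368. 170.]
squeegee 0.17 [ 0.4002  0.2029 -0.0037] [250. 272.]
magnifier 0.91 [ 0.7034 -0.3955 -0.0011] [479. 156.]
```

View pics/top.png

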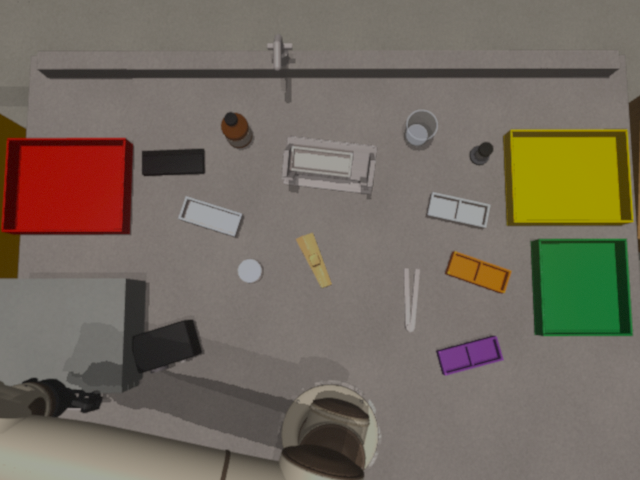

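View pics/scene.png

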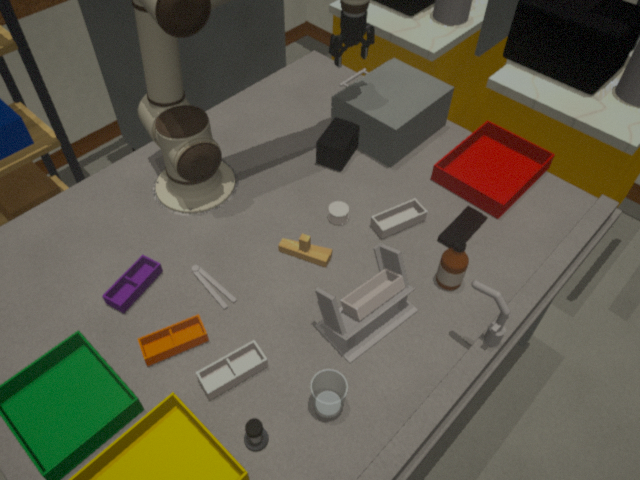

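The candidates for divided_c in the top view are white (457,211), orange (478,271) and purple (467,355). The orange and purple ones are the named look-alikes, so the white one fits. I'll confirm it in a crop and refine the poses from depth.

Run:
```python
from h import *
np.set_printoptions(precision=4,suppress=True)
D={}
for c in ("top","scene"):
    im,d=snap(c); D[c]=(im,cloud(c,d))
    if c=="top": cv2.imwrite("pics/crop.png",cv2.resize(im[160:380,400:540,::-1],None,fx=2.6,fy=2.6,interpolation=cv2.INTER_CUBIC))
    P=D[c][1]
    for n,X,lo,hi,r in (("plain",(.543,.299),.012,.05,.1),("div",(.555,-.33),.012,.05,.1),("wedge",(.43,.036),.012,.032,.09),("grip",(.43,.036),.06,.08,.03)):
        m=(np.hypot(P[...,0]-X[0],P[...,1]-X[1])<r)&(P[...,2]>lo)&(P[...,2]<hi)
        q=P[m]; (cx,s,a)=cv2.minAreaRect(q[:,:2].astype(np.float32)*1000)
        print(c,n,len(q),np.array(cx),np.array(s),a,"ztop",np.percentile(q[:,2],[50,90]))
        if n=="wedge":
            qq=q[:,:2]; mu=np.array(cx)/1000; b=cv2.boxPoints((cx,s,a))
            e=b[1]-b[0] if np.linalg.norm(b[1]-b[0])>np.linalg.norm(b[2]-b[1]) else b[2]-b[1]; e/=np.linalg.norm(e)
            if e[0]<0:e=-e
            f=np.array([-e[1],e[0]]); u=(qq-mu)@e; v=(qq-mu)@f
            print("dir",e,np.degrees(np.arctan2(e[1],e[0])))
            for t in np.arange(-.07,.07,.02):
                k=(u>=t)&(u<t+.02); print(round(t+.01,3),k.sum(),v[k].min(),v[k].max())
# bed
yaw=np.radians(-6.2)
for c in D:
    P=D[c][1]; R=Ro.from_euler("ZY",[-6.2,-25],degrees=True).as_matrix()
    q=(P.reshape(-1,3)-np.array([.686,-.004,.058]))@R
    k=(abs(q[:,0])<.07)&(abs(q[:,1])<.13)&(q[:,2]>.034)&(q[:,2]<.05); r=q[k]
    k2=(abs(r[:,1])<.08); 
    print(c,"rim z",np.median(r[k2][:,2]),k.sum(),"x",np.percentile(r[k2][:,0],[1,50,99]),"rect",cv2.minAreaRect(r[abs(r[:,1])<.09][:,:2].astype(np.float32)*1000))
```

```text
top plain 809 [541.3419 300.3422] [151.6739  60.6747] 72.3466567993164 ztop [0.0275 0.0413]
top div 921 [ 556.3702 -328.9214] [151.8806  63.2976] 77.85343933105469 ztop [0.0299 0.0409]
top wedge 707 [428.3973  39.0503] [141.7804  45.8068] 21.22530174255371 ztop [0.0251 0.029 ]
dir [0.9322 0.362 ] 21.225306
-0.06 89 -0.02092483209355814 0.008710537983522528
-0.04 102 -0.021231076850225062 0.011700147913073916
-0.02 98 -0.021509683247703047 0.013250947703710129
0.0 46 -0.022194449700090123 0.01625188250736061
0.02 101 -0.022603617457776275 0.018323516431809992
0.04 131 -0.022426019193790437 0.019917218979243638
0.06 135 -0.022903424218874507 0.02290339791280071
0.08 1 0.005031727014528283 0.005031727014528283
top grip 98 [428.6488  36.8661] [26.0711 21.8626] 20.810331344604492 ztop [0.07  0.073]
scene plain 843 [544.3022 298.202 ] [155.1428  69.4192] 72.26693725585938 ztop [0.0282 0.0382]
scene div 1248 [ 525.1725 -322.9485] [151.2051 135.2001] 76.82953643798828 ztop [0.0302 0.039 ]
scene wedge 638 [431.7621  35.8818] [143.3369  51.1316] 20.067302703857422 ztop [0.023  0.0267]
dir [0.9
[... 163 characters left out ...]
569381774856
0.0 46 -0.0250251009869383 -0.009210910861067309
0.02 108 -0.024012705111818643 0.020212461347474182
0.04 114 -0.024976761727982185 0.021166666865740504
0.06 128 -0.025565778437889135 0.025565809414187565
0.08 2 -0.009094761588439196 0.0020667943072251505
scene grip 82 [431.6209  32.5165] [27.87   24.5628] 18.633398056030273 ztop [0.0677 0.0707]
top rim z 0.0403743118361463 430 x [-0.0348 -0.0048  0.0273] rect ((-5.604400634765625, 0.4632415771484375), (179.19761657714844, 66.23685455322266), 88.88741302490234)
scene rim z 0.03760310674984248 629 x [-0.0336  0.0107  0.0318] rect ((-2.64886474609375, 16.463523864746094), (74.2279281616211, 147.96128845214844), 1.2868049144744873)
```

View pics/crop.png

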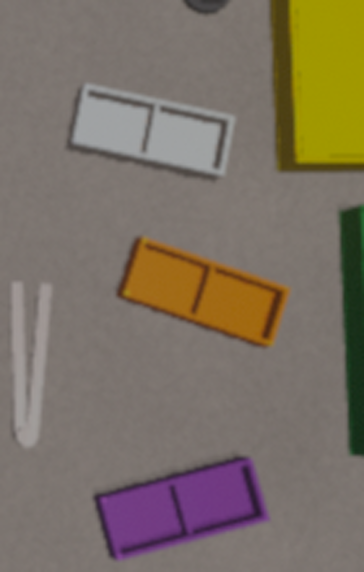

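The crop shows the white divided tray at about (150,130), with its cross wall. The orange one below it and the purple one at the bottom are the look-alikes and stay untouched.

```bash
cat >> h.py <<'E'
def cur():
    o=get_obs(); return np.array(o["ee_pos"]),Ro.from_euler("xyz",o["tcp_rot"],degrees=True)
def plan(p,R,n=None,start=None,vmax=.035):
    p=np.array(p,float); p0,R0=start or cur(); rv=(R0.inv()*R).as_rotvec(degrees=True)
    n=n or int(max(1,np.ceil(np.abs(rv).max()/7),np.ceil(np.linalg.norm(p-p0)/vmax)))
    r=np.round(rv/n,2); S=np.zeros((3,3)); Rk=R0
    for k in range(n): Rk=Rk*Ro.from_rotvec(r,degrees=True); S+=Rk.as_matrix()
    s=np.round(np.linalg.solve(S,p-p0),4)
    print(n,"x",[r.tolist(),s.tolist()],"left",((p-p0-S@s)*1000).round(1)); return p0+S@s,Rk
down=lambda yaw: Ro.from_euler("xyz",[180,0,yaw],degrees=True)
E
python3 -c "
from h import *
s=plan([.5428,.2993,.14],down(72.35))
plan([.5428,.2993,.006],down(72.35),start=s)"
```

```text
14 x [[0.0, -0.0, 6.61], [-0.0303, 0.0209, 0.0065]] left [-0.1  0.2 -0.3]
4 x [[-0.0, -0.0, -0.02], [0.0, -0.0, 0.0336]] left [-0.1  0.2  0.1]
```

Emit:
{"api": "servo_tool", "payload": {"moves": [[[0,0,6.61],[-0.0303,0.0209,0.0065],100],[[0,0,6.61],[-0.0303,0.0209,0.0065],100],[[0,0,6.61],[-0.0303,0.0209,0.0065],100],[[0,0,6.61],[-0.0303,0.0209,0.0065],100],[[0,0,6.61],[-0.0303,0.0209,0.0065],100],[[0,0,6.61],[-0.0303,0.0209,0.0065],100],[[0,0,6.61],[-0.0303,0.0209,0.0065],100],[[0,0,6.61],[-0.0303,0.0209,0.0065],100],[[0,0,6.61],[-0.0303,0.0209,0.0065],100],[[0,0,6.61],[-0.0303,0.0209,0.0065],100],[[0,0,6.61],[-0.0303,0.0209,0.0065],100],[[0,0,6.61],[-0.0303,0.0209,0.0065],100]], "force": 40}}

```text
time: 2.6
ee_pos: [0.5349, 0.4111, 0.1526]
tcp_rot: [-180.0, 0.0, 85.2]
wrist_force: [0.1, 0.4, -0.3]
opening: 0.0855
grasp_force: 0.0
```

Emit:
{"api": "servo_tool", "payload": {"moves": [[[0,0,6.61],[-0.0303,0.0209,0.0065],100],[[0,0,6.61],[-0.0303,0.0209,0.0065],100],[[0,0,0],[0,0,0],100],[[0,0,0],[0,0,0],100]]}}

```text
time: 3.0
ee_pos: [0.5672, 0.3459, 0.1402]
tcp_rot: [-180.0, 0.0, 72.3]
wrist_force: [0.5, -0.2, 0.3]
opening: 0.0853
grasp_force: 0.0
```

```bash
python3 -c "
from h import *
im,d=snap('wrist','pics/w1.png'); P=cloud('wrist',d)
p=P[(P[...,2]>.034)&(P[...,2]<.048)&(d>0)]; p=p[np.hypot(p[:,0]-.5428,p[:,1]-.2993)<.1]
print(len(p),cv2.minAreaRect(p[:,:2].astype(np.float32)*1000),np.median(p[:,2]))
print(get_obs()['ee_pos'],get_obs()['tcp_rot'])
s=plan([.5428,.2993,.006],down(72.35))"
```

```text
3809 ((539.05126953125, 301.59722900390625), (151.05300903320312, 60.18705749511719), 72.42581176757812) 0.03997603720939873
[0.56689577 0.34676483 0.14040078] [-1.79991969e+02 -1.56376690e-02  7.23347683e+01]
5 x [[-0.0, -0.0, -0.0], [-0.0105, -0.0017, 0.0269]] left [-0.1 -0.1  0.1]
```

```bash
python3 -c "
from h import *
s=plan([.5405,.3008,.13],down(72.4),n=3)
s=plan([.5405,.3008,.006],down(72.4),n=5,start=s)"
```

```text
3 x [[-0.0, -0.01, -0.02], [-0.0173, -0.0037, 0.0035]] left [-0.1  0.1  0.1]
5 x [[-0.0, 0.0, -0.0], [0.0, -0.0, 0.0248]] left [-0.1  0.2  0.1]
```

Emit:
{"api": "servo_tool", "payload": {"moves": [[[0,0,0],[-0.0173,-0.0037,0.0035],100],[[0,0,0],[-0.0173,-0.0037,0.0035],100],[[0,0,0],[-0.0173,-0.0037,0.0035],100],[[0,0,0],[0,0,0.0248],100],[[0,0,0],[0,0,0.0248],100],[[0,0,0],[0,0,0.0248],100],[[0,0,0],[0,0,0.0248],100],[[0,0,0],[0,0,0.0248],100],[[0,0,0],[0,0,0],100],[[0,0,0],[0,0,0],30],[[0,0,0],[0,0,0],30],[[0,0,0],[0,0,0],30]]}}

```text
time: 4.25
ee_pos: [0.5415, 0.3014, 0.0079]
tcp_rot: [179.9, -0.1, 72.3]
wrist_force: [-1.1, 0.6, 4.2]
opening: 0.0592
grasp_force: 44.9
```

Emit:
{"api": "servo_tool", "payload": {"moves": [[[0,0,0],[0,0,-0.03],30],[[0,0,0],[0,0,-0.04],30],[[0,0,0],[0,0,-0.04],30],[[0,0,0],[0,0,-0.04],30],[[0,0,0],[0,0,-0.04],30],[[0,0,0],[0,0,-0.04],30],[[0,0,0],[0,0,0],30]]}}

```text
time: 4.95
ee_pos: [0.5419, 0.3012, 0.2432]
tcp_rot: [179.6, -0.4, 72.3]
wrist_force: [0.3, 0.4, -0.8]
opening: 0.0595
grasp_force: 44.4
```

```bash
cat > rack.py <<'E'
from h import *
from scipy.optimize import least_squares
def B(x0,x1,y0,y1,z0,z1): return np.array([[x0,y0,z0],[x1,y1,z1]])
def tray(x,y,z):  # underside z
    o=[B(-30,30,-75,75,6,11),B(-30,-25,-75,75,6,40),B(25,30,-75,75,6,40),B(-30,30,-75,-70,6,40),B(-30,30,70,75,6,40),B(-22,22,-25,25,0,6)]
    return [b+np.array([x,y,z]) for b in o]
RACK=[B(-34,30,96,108,0,106),B(-34,30,-108,-96,0,106),B(-39,-34,81,108,0,106),B(-39,-34,-108,-81,0,70)]
BED=[B(-45,45,-113,113,-6,0)]
def dist(q,boxes):
    d=[]
    for b in boxes:
        a=np.abs(q-b.mean(0))-(b[1]-b[0])/2
        d.append(np.linalg.norm(np.maximum(a,0),axis=1)+np.minimum(a.max(1),0))
    d=np.array(d); return d[np.abs(d).argmin(0),np.arange(len(q))]
Rb=lambda yaw: Ro.from_euler("ZY",[yaw,-25],degrees=True).as_matrix()
def fit_rack(P,boxes,x0=(686,-4,58,-6.2)):
    P=P.reshape(-1,3)*1000; x=np.array(x0,float)
    for it in range(3):
        q=(P-x[:3])@Rb(x[3]); q0=q
        k=(abs(q[:,0])<44)&(abs(q[:,1])<112)&(q[:,2]>-4)&(q[:,2]<115)
        f=lambda v: np.clip(dist((P[k]-v[:3])@Rb(v[3]),boxes),-8,8)
        x=least_squares(f,x,loss="soft_l1",f_scale=1.5,x_scale=[1,1,1,.5]).x
    return x,np.median(np.abs(f(x))),k.sum()
E
python3 - <<'E'
from rack import *
np.set_printoptions(precision=2,suppress=True)
for c in ("top","scene"):
    im,d=snap(c); P=cloud(c,d)[d>0]; print(c,*fit_rack(P,RACK+BED+tray(0,21,0)))
print(get_obs()["ee_pos"],get_obs()["opening"])
E
```

```text
top [686.   -4.   58.   -6.2] 1.6017032462629857 3195
scene [686.   -4.   58.   -6.2] 1.1292969006071818 3894
[0.54 0.3  0.24] 0.059586891010334306
```

```bash
sed -i 's/P=P.reshape(-1,3)\*1000/P=P.reshape(-1,3).astype(float)*1000/' rack.py
python3 - <<'E'
from rack import *
np.set_printoptions(precision=2,suppress=True)
for c in ("top","scene"):
    im,d=snap(c); P=cloud(c,d)[d>0]; print(c,*fit_rack(P,RACK+BED+tray(0,21,0)))
o=get_obs()
print(o["ee_pos"],o["tcp_rot"])
E
```

```text
top [686.   -4.   58.   -6.2] 1.6270641053359305 3196
scene [686.   -4.   58.   -6.2] 1.0912853713564346 3907
[0.54 0.3  0.23] [-179.95    0.05   72.29]
```

Run:
```python
from rack import *
np.set_printoptions(precision=2,suppress=True)
im,d=snap("top"); P=cloud("top",d)[d>0].astype(float)*1000; np.save("top.npy",P)
im,d=snap("scene"); np.save("scene.npy",cloud("scene",d)[d>0].astype(float)*1000)
x=np.array([686,-4,58,-6.2]); q=(P-x[:3])@Rb(x[3])
k=(abs(q[:,0])<44)&(abs(q[:,1])<112)&(q[:,2]>-4)&(q[:,2]<115)
bx=RACK+BED+tray(0,21,0)
f=lambda v: np.clip(dist((P[k]-v[:3])@Rb(v[3]),bx),-8,8)
for e in ([0,0,0,0],[2,0,0,0],[-2,0,0,0],[-4,0,0,0],[0,2,0,0],[0,-2,0,0]): print(e,np.abs(f(x+e)).mean())
r=least_squares(f,x,loss="soft_l1",f_scale=1.5,diff_step=1e-3); print(r.status,r.message,r.x,r.nfev,r.optimality)
```

```text
[0, 0, 0, 0] 1.935479984412611
[2, 0, 0, 0] 2.2042482990114207
[-2, 0, 0, 0] 1.7391524733945325
[-4, 0, 0, 0] 1.5075822129317598
[0, 2, 0, 0] 1.9014169569046535
[0, -2, 0, 0] 2.0502622129400243
3 `xtol` termination condition is satisfied. [685.45  -4.03  60.6   -6.24] 22 22055.644497443816
```

```bash
python3 - <<'E'
import re
s=open('rack.py').read()
i=s.index("        x=least_squares"); j=s.index("    return x,np.median")
s=s[:i]+"        x=minimize(lambda v:np.abs(f(v)).mean(),x,method='Nelder-Mead',options=dict(initial_simplex=np.vstack([x]+[x+4*e*np.array([1,1,1,.5]) for e in np.eye(4)]),xatol=.05,fatol=1e-4)).x\n"+s[j:]
s=s.replace("import least_squares","import minimize"); open('rack.py','w').write(s)
E
python3 - <<'E'
from rack import *
np.set_printoptions(precision=2,suppress=True)
for c in ("top","scene"): print(c,*fit_rack(np.load(c+".npy")/1000,RACK+BED+tray(0,21,0)))
o=get_obs()
print(o["ee_pos"],o["tcp_rot"])
E
```

```text
top [680.13  -2.58  61.45  -7.03] 1.0317962646683299 3023
scene [684.87  -4.79  56.43  -6.95] 0.9374925961471234 3906
[0.54 0.3  0.23] [-179.91    0.09   72.29]
```

```bash
cat >> rack.py <<'E'
O=np.array([682.5,-3.7,58]); YAW=-7.0
def tool(x,y,z,O=None,yaw=None):  # TCP at bed coords mm -> world pose, tool x=bed y, tool y=bed x
    O_=globals()["O"] if O is None else O; M=Rb(YAW if yaw is None else yaw)
    return (O_+M@np.array([x,y,z]))/1000, Ro.from_matrix(np.stack([M[:,1],M[:,0],-M[:,2]],1))
def inbed():
    p,R=cur(); M=Rb(YAW); return (M.T@(p*1000-O)).round(1), (M.T@R.as_matrix()).round(3)
E
python3 - <<'E'
from rack import *
s=plan(*tool(0,-18,152),n=14); print(s[0])
s=plan(*tool(0,-18,110),n=3,start=s)
E
```

```text
14 x [[-1.79, 0.17, -0.75], [-0.0209, 0.0092, 0.0049]] left [ 0.2  0.4 -0.3]
[ 0.61634078 -0.01410353  0.196027  ]
3 x [[0.01, 0.02, -0.0], [0.0001, 0.0, 0.0141]] left [ 0.   0.1 -0. ]
```

Emit:
{"api": "servo_tool", "payload": {"moves": [[[-1.79,0.17,-0.75],[-0.0209,0.0092,0.0049],30],[[-1.79,0.17,-0.75],[-0.0209,0.0092,0.0049],30],[[-1.79,0.17,-0.75],[-0.0209,0.0092,0.0049],30],[[-1.79,0.17,-0.75],[-0.0209,0.0092,0.0049],30],[[-1.79,0.17,-0.75],[-0.0209,0.0092,0.0049],30],[[-1.79,0.17,-0.75],[-0.0209,0.0092,0.0049],30],[[-1.79,0.17,-0.75],[-0.0209,0.0092,0.0049],30],[[-1.79,0.17,-0.75],[-0.0209,0.0092,0.0049],30],[[-1.79,0.17,-0.75],[-0.0209,0.0092,0.0049],30],[[-1.79,0.17,-0.75],[-0.0209,0.0092,0.0049],30],[[-1.79,0.17,-0.75],[-0.0209,0.0092,0.0049],30],[[-1.79,0.17,-0.75],[-0.0209,0.0092,0.0049],30]]}}

```text
time: 6.45
ee_pos: [0.5963, 0.0288, 0.1937]
tcp_rot: [158.5, -0.3, 81.5]
wrist_force: [0.7, 0.6, -0.9]
opening: 0.0592
grasp_force: 44.1
```

Emit:
{"api": "servo_tool", "payload": {"moves": [[[-1.79,0.17,-0.75],[-0.0209,0.0092,0.0049],30],[[-1.79,0.17,-0.75],[-0.0209,0.0092,0.0049],30],[[0,0,0],[0,0,0],30],[[0,0,0],[0,0,0],30]]}}

```text
time: 6.85
ee_pos: [0.6107, -0.0148, 0.1919]
tcp_rot: [155.0, -0.0, 82.9]
wrist_force: [-1.1, 1.0, -0.9]
opening: 0.0592
grasp_force: 44.1
```

Run:
```python
from rack import *
np.set_printoptions(precision=2,suppress=True)
print(inbed())
s=plan(*tool(0,-18,115))
for c in ("wrist","top","scene"):
    im,d=snap(c,f"pics/h_{c}.png"); P=cloud(c,d)[d>0].astype(float); np.save(c+"_h.npy",P)
    q=(P*1000-O)@Rb(YAW)
    k=(abs(q[:,0])<45)&(abs(q[:,1]+20)<95)&(q[:,2]>150)&(q[:,2]<195)
    print(c,k.sum(),[len(q[(q[:,2]>a)&(q[:,2]<a+10)&(abs(q[:,1])<112)&(abs(q[:,0])<44)]) for a in range(0,200,10)])
```

```text
(array([ -6.8, -19.8, 150.9]), array([[ 0.,  1.,  0.],
       [ 1., -0., -0.],
       [-0.,  0., -1.]]))
2 x [[0.01, 0.0, -0.06], [0.0009, 0.0034, 0.0179]] left [-0.  -0.  -0.1]
wrist 52749 [1476, 4504, 340, 393, 2104, 353, 370, 424, 496, 589, 5051, 2, 0, 0, 0, 31308, 2897, 3747, 13561, 1644]
top 1005 [546, 334, 81, 176, 118, 28, 18, 31, 24, 32, 254, 18, 0, 0, 62, 600, 70, 110, 224, 2]
scene 1525 [449, 508, 469, 613, 169, 150, 146, 162, 150, 151, 198, 0, 0, 0, 98, 409, 408, 469, 213, 52]
```

View pics/h_wrist.png

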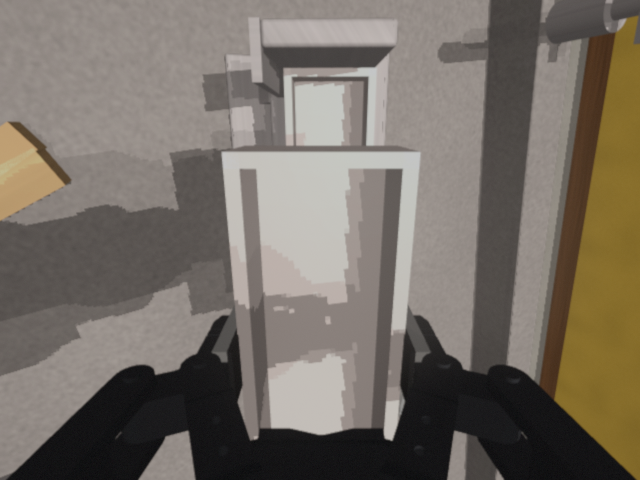

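The wrist view shows the held tray around (320,290). Behind it are the bottom tray's left part at (330,110) and the left post at (330,35). I can measure the tray and the rack relative to each other from this one view.

```bash
cat >> rack.py <<'E'
def mean_fit(f,x,step):
    x=np.array(x,float)
    return minimize(f,x,method='Nelder-Mead',options=dict(initial_simplex=np.vstack([x]+[x+s*e for s,e in zip(step,np.eye(len(x)))]),xatol=.03,fatol=1e-4,maxfev=600))
def both(P,held,below,yheld=None,zmin=None,sub=5):
    """fit rack (x,y,z,yaw) and a tray held parallel to the bed (x,y,z,yaw in nominal bed frame; held = guess of its underside)"""
    q=(P*1000-O)@Rb(YAW)
    a=q[(abs(q[:,0])<46)&(abs(q[:,1])<112)&(q[:,2]>-4)&(q[:,2]<112)&(q[:,2]<held[2]-8)]
    b=q[(abs(q[:,0]-held[0])<36)&(abs(q[:,1]-held[1])<80)&(q[:,2]>held[2]+2)&(q[:,2]<held[2]+46)]
    T=tray(0,0,0)
    def rel(q,v):
        t=np.radians(v[3]); c,s=np.cos(t),np.sin(t); d=q-v[:3]; return d@np.array([[c,-s,0],[s,c,0],[0,0,1.]])
    g=lambda q,bx:(lambda v:np.minimum(np.abs(dist(rel(q,v),bx)),6).mean())
    a=a[::max(1,len(a)//6000)]; b=b[::max(1,len(b)//6000)]
    ra=mean_fit(g(a,below),[0,0,0,0],[3,3,3,2]); rb=mean_fit(g(b,T),list(held)+[0],[3,3,3,2])
    print(" rack",ra.x.round(2),round(ra.fun,2),len(a)," tray",rb.x.round(2),round(rb.fun,2),len(b)," tray centre in bed",(rel(rb.x[None,:3],ra.x)[0]+[0,0,20]).round(1),"yaw",round(rb.x[3]-ra.x[3],2)); return ra.x,rb.x
E
python3 - <<'E'
from rack import *
for c in ("wrist","top","scene"):
    print(c); both(np.load(c+"_h.npy"),[-6.8,-19.8,143],RACK+BED+tray(0,21,0))
print(inbed()[0])
E
```

```text
wrist
 rack [-2.09  0.63  1.51  0.1 ] 0.44 8144  tray [-8.1800e+00 -2.0550e+01  1.4405e+02 -1.0000e-01] 0.45 6348  tray centre in bed [ -6.1 -21.2 162.5] yaw -0.2
top
 rack [-0.77  0.89  3.02  0.  ] 1.27 2037  tray [ -6.42 -19.38 144.75  -0.15] 1.1 1064  tray centre in bed [ -5.7 -20.3 161.7] yaw -0.15
scene
 rack [ 1.49 -0.79  3.09  0.2 ] 1.17 3718  tray [-3.9800e+00 -2.1010e+01  1.4115e+02  5.0000e-02] 1.12 1473  tray centre in bed [ -5.5 -20.2 158.1] yaw -0.15
[ -6.  -18.7 151.4]
```

Emit:
{"api": "servo_tool", "payload": {"moves": [[[0,0,0],[0.0016,0.003,0],30],[[0,0,0],[0.0016,0.0029,0],30],[[0,0,0],[0,0,0.015],30],[[0,0,0],[0,0,0.02],30],[[0,0,0],[0,0,0.02],30],[[0,0,0],[0,0,0.02],30],[[0,0,0],[0,0,0.01],30],[[0,0,0],[0,0,0],30],[[0,0,0],[0,0,0],30]]}}

```text
time: 7.9
ee_pos: [0.653, -0.0163, 0.1186]
tcp_rot: [154.9, -0.0, 83.0]
wrist_force: [0.4, 0.2, -1.4]
opening: 0.0591
grasp_force: 44.2
```

Run:
```python
from rack import *
print(inbed()[0])
for c in ("wrist","scene"):
    im,d=snap(c); P=cloud(c,d)[d>0].astype(float)
    print(c); both(P,[0,-17.5,57],RACK+BED+tray(0,21,0))
print(inbed()[0],get_obs()["wrist_force"])
```

```text
[  0.5 -16.1  66.6]
wrist
 rack [-1.8   0.01  1.81  0.08] 0.42 8304  tray [-7.200e-01 -1.745e+01  6.016e+01 -5.000e-02] 0.42 6321  tray centre in bed [  1.1 -17.5  78.3] yaw -0.13
scene
 rack [ 1.59 -0.8   3.38  0.11] 1.06 2192  tray [  3.19 -17.96  57.15   0.06] 1.14 1265  tray centre in bed [  1.6 -17.2  73.8] yaw -0.04
[  1.3 -16.1  67.5] [ 0.86192083 -0.40752216 -0.61253917]
```

Emit:
{"api": "servo_tool", "payload": {"moves": [[[0,0,0],[0,-0.0012,0],30],[[0,0,0],[0,0,0.007],30],[[0,0,0],[0,0,0.007],30],[[0,0,0],[0,0,0.005],30],[[0,0,0],[0,0,0.003],30],[[0,0,0],[0,0,0],30],[[0,0,0],[0,0,0],30]]}}

```text
time: 8.7
ee_pos: [0.6612, -0.0174, 0.0979]
tcp_rot: [154.9, -0.0, 83.0]
wrist_force: [0.4, -0.3, -1.0]
opening: 0.0593
grasp_force: 44.2
```

Run:
```python
from rack import *
print(inbed()[0],get_obs()["wrist_force"],get_obs()["grasp_force"])
for c in ("wrist",):
    im,d=snap(c); P=cloud(c,d)[d>0].astype(float)
    print(c); both(P,[0,-17.5,36],RACK+BED+tray(0,21,0))
print(inbed()[0],get_obs()["wrist_force"])
```

```text
[ -0.8 -16.2  44.4] [ 0.4312335  -0.32315066 -1.01417036] 44.19189691543579
wrist
 rack [-2.19 -0.03  1.43  0.07] 0.46 6451  tray [ -2.33 -17.51  37.55  -0.06] 0.46 6380  tray centre in bed [ -0.2 -17.5  56.1] yaw -0.14
[ -0.6 -16.2  44.6] [-0.77158879 -0.60878662 -0.84783002]
```

Emit:
{"api": "servo_tool", "payload": {"moves": [[[0,0,0],[0,0,0.001],30],[[0,0,0],[0,0,0.001],30],[[0,0,0],[0,0,0.0005],30],[[0,0,0],[0,0,0],30],[[0,0,0],[0,0,0],100],[[0,0,0],[0,0,0],100],[[0,0,0],[0,0,0],100],[[0,0,0],[0,0,0],100]]}}

```text
time: 9.55
ee_pos: [0.6623, -0.0175, 0.0959]
tcp_rot: [154.9, -0.0, 83.0]
wrist_force: [0.2, -0.3, 0.2]
opening: 0.0856
grasp_force: 0.0
```

Run:
```python
from rack import *
for c in ("wrist",):
    im,d=snap(c); P=cloud(c,d)[d>0].astype(float)
    print(c); both(P,[0,-17.5,36],RACK+BED+tray(0,21,0))
print(inbed()[0],get_obs()["wrist_force"])
```

```text
wrist
 rack [-2.43 -0.07  1.21  0.06] 0.47 6617  tray [ -2.67 -17.51  35.11  -0.09] 0.39 6288  tray centre in bed [ -0.3 -17.4  53.9] yaw -0.15
[ -0.7 -16.2  42. ] [-0.28820174  0.11135244 -0.12000142]
```

Run:
```python
from rack import *
p,R=cur(); z=R.as_matrix()[:,2]
s=(p-.12*z,R)
s=plan([.5555,-.329,.15],down(77.85),start=s,n=16); print(s[0],s[1].as_euler("xyz",degrees=True))
```

```text
16 x [[1.57, -0.07, 0.31], [-0.0202, -0.0008, 0.0033]] left [-0.   0.1  0.7]
[ 0.55552091 -0.32913391  0.14934069] [ 1.79997870e+02 -2.55624981e-02  7.79244791e+01]
```

Emit:
{"api": "servo_tool", "payload": {"moves": [[[0,0,0],[0,0,-0.03],100],[[0,0,0],[0,0,-0.045],100],[[0,0,0],[0,0,-0.045],100],[[1.57,-0.07,0.31],[-0.0202,-0.0008,0.0033],100],[[1.57,-0.07,0.31],[-0.0202,-0.0008,0.0033],100],[[1.57,-0.07,0.31],[-0.0202,-0.0008,0.0033],100],[[1.57,-0.07,0.31],[-0.0202,-0.0008,0.0033],100],[[1.57,-0.07,0.31],[-0.0202,-0.0008,0.0033],100],[[1.57,-0.07,0.31],[-0.0202,-0.0008,0.0033],100],[[1.57,-0.07,0.31],[-0.0202,-0.0008,0.0033],100],[[1.57,-0.07,0.31],[-0.0202,-0.0008,0.0033],100],[[1.57,-0.07,0.31],[-0.0202,-0.0008,0.0033],100]]}}

```text
time: 10.8
ee_pos: [0.5881, -0.1924, 0.1733]
tcp_rot: [169.1, -0.3, 80.1]
wrist_force: [0.8, 0.5, -0.0]
opening: 0.0854
grasp_force: 0.0
```

Emit:
{"api": "servo_tool", "payload": {"moves": [[[1.57,-0.07,0.31],[-0.0202,-0.0008,0.0033],100],[[1.57,-0.07,0.31],[-0.0202,-0.0008,0.0033],100],[[1.57,-0.07,0.31],[-0.0202,-0.0008,0.0033],100],[[1.57,-0.07,0.31],[-0.0202,-0.0008,0.0033],100],[[1.57,-0.07,0.31],[-0.0202,-0.0008,0.0033],100],[[1.57,-0.07,0.31],[-0.0202,-0.0008,0.0033],100],[[1.57,-0.07,0.31],[-0.0202,-0.0008,0.0033],100],[[0,0,0],[0,0,0],100],[[0,0,0],[0,0,0],100]]}}

```text
time: 11.7
ee_pos: [0.5588, -0.3298, 0.1489]
tcp_rot: [-180.0, -0.1, 77.9]
wrist_force: [0.2, 0.4, -0.2]
opening: 0.0853
grasp_force: 0.0
```

```bash
python3 -c "
from h import *
im,d=snap('wrist','pics/w2.png'); P=cloud('wrist',d)
p=P[(P[...,2]>.034)&(P[...,2]<.048)&(d>0)]; p=p[np.hypot(p[:,0]-.5555,p[:,1]+.329)<.1]
r=cv2.minAreaRect(p[:,:2].astype(np.float32)*1000)
print(len(p),r,np.median(p[:,2]))
print(get_obs()['ee_pos'],get_obs()['tcp_rot'])
c=(np.array(r[0])/1000+[.001,-.001]+[.5564,-.3289])/2
print(c)
s=plan([*c,.12],down(77.9),n=3)
s=plan([*c,.006],down(77.9),n=5,start=s)"
```

```text
4542 ((554.306640625, -329.3009033203125), (150.8434295654297, 60.27968215942383), 77.32260131835938) 0.040176851608034296
[ 0.55885376 -0.32934288  0.14926791] [ 1.79979721e+02 -3.82374543e-02  7.79235559e+01]
[ 0.55585332 -0.32960045]
3 x [[0.01, -0.01, 0.01], [-0.0003, -0.001, 0.0098]] left [ 0.1 -0.   0.1]
5 x [[-0.0, -0.0, -0.0], [-0.0, 0.0, 0.0228]] left [ 0.1 -0.   0.1]
```

Emit:
{"api": "servo_tool", "payload": {"moves": [[[0,0,-0.3],[-0.0003,-0.0015,0.0098],100],[[0,0,0],[-0.0003,-0.0015,0.0098],100],[[0,0,0],[0,0,0.0098],100],[[0,0,0],[0,0,0.0228],100],[[0,0,0],[0,0,0.0228],100],[[0,0,0],[0,0,0.0228],100],[[0,0,0],[0,0,0.0228],100],[[0,0,0],[0,0,0.0228],100],[[0,0,0],[0,0,0],100],[[0,0,0],[0,0,0],30],[[0,0,0],[0,0,0],30],[[0,0,0],[0,0,0],30]]}}

```text
time: 12.95
ee_pos: [0.5564, -0.33, 0.0075]
tcp_rot: [179.9, 0.0, 78.2]
wrist_force: [0.8, -1.3, 6.4]
opening: 0.0596
grasp_force: 45.2
```

Emit:
{"api": "servo_tool", "payload": {"moves": [[[0,0,0],[0,0,-0.02],30],[[0,0,0],[0,0,-0.04],30],[[0,0,0],[0,0,-0.045],30],[[0,0,0],[0,0,-0.045],30],[[0,0,0],[0,0,-0.045],30],[[0,0,0],[0,0,-0.04],30],[[0,0,0],[0,0,-0.02],30]]}}

```text
time: 13.65
ee_pos: [0.556, -0.3299, 0.2661]
tcp_rot: [179.7, 0.1, 78.2]
wrist_force: [0.2, 0.0, -2.3]
opening: 0.0594
grasp_force: 44.4
```

Run:
```python
from rack import *
s=plan(*tool(0,20,185),n=16); print(s[0],get_obs()["opening"],get_obs()["grasp_force"])
```

```text
16 x [[-1.54, 0.07, -0.29], [0.0224, -0.001, 0.0024]] left [ 0.2  0.7 -0.4]
[0.6071751  0.02498059 0.22609718] 0.059427407057426496 44.38210666179657
```

Emit:
{"api": "servo_tool", "payload": {"moves": [[[-1.54,0.07,-0.29],[0.0224,-0.001,0.0024],30],[[-1.54,0.07,-0.29],[0.0224,-0.001,0.0024],30],[[-1.54,0.07,-0.29],[0.0224,-0.001,0.0024],30],[[-1.54,0.07,-0.29],[0.0224,-0.001,0.0024],30],[[-1.54,0.07,-0.29],[0.0224,-0.001,0.0024],30],[[-1.54,0.07,-0.29],[0.0224,-0.001,0.0024],30],[[-1.54,0.07,-0.29],[0.0224,-0.001,0.0024],30],[[-1.54,0.07,-0.29],[0.0224,-0.001,0.0024],30],[[-1.54,0.07,-0.29],[0.0224,-0.001,0.0024],30],[[-1.54,0.07,-0.29],[0.0224,-0.001,0.0024],30],[[-1.54,0.07,-0.29],[0.0224,-0.001,0.0024],30],[[-1.54,0.07,-0.29],[0.0224,-0.001,0.0024],30]]}}

```text
time: 14.85
ee_pos: [0.5954, -0.0627, 0.2326]
tcp_rot: [161.4, -0.3, 81.8]
wrist_force: [-0.2, -0.7, -2.2]
opening: 0.0596
grasp_force: 44.2
```

Emit:
{"api": "servo_tool", "payload": {"moves": [[[-1.54,0.07,-0.29],[0.0224,-0.001,0.0024],30],[[-1.54,0.07,-0.29],[0.0224,-0.001,0.0024],30],[[-1.54,0.07,-0.29],[0.0224,-0.001,0.0024],30],[[-1.54,0.07,-0.29],[0.0224,-0.001,0.0024],30],[[0,0,0],[0,0,0],30],[[0,0,0],[0,0,0],30],[[0,0,0],[0,0,0],30]]}}

```text
time: 15.55
ee_pos: [0.6074, 0.0246, 0.2225]
tcp_rot: [155.3, -0.1, 82.9]
wrist_force: [0.2, -0.1, -1.8]
opening: 0.0592
grasp_force: 44.2
```

Run:
```python
from rack import *
b,M=inbed(); print(b,M)
plan(*tool(0,20,185))
BX=RACK+BED+tray(0,21,0)+tray(-.3,-17.4,34)
for c in ("wrist","top","scene"):
    im,d=snap(c,f"pics/d_{c}.png"); P=cloud(c,d)[d>0].astype(float)
    print(c); both(P,[b[0],b[1],b[2]-8],BX)
print(inbed()[0])
```

```text
[ -1.2  19.  182. ] [[ 0.002  1.    -0.006]
 [ 1.    -0.002  0.001]
 [ 0.001 -0.006 -1.   ]]
1 x [[-0.33, -0.08, -0.11], [0.001, 0.0012, -0.003]] left [ 0.  0. -0.]
wrist
 rack [-2.77 -1.16  1.05 -0.18] 0.49 3765  tray [ -2.69  18.68 175.22  -0.93] 0.92 6444  tray centre in bed [  0.   19.8 194.2] yaw -0.75
top
 rack [-0.82  0.72  2.7  -0.02] 1.15 2018  tray [ -0.92  19.76 176.14  -0.93] 1.07 1122  tray centre in bed [-1.000e-01  1.900e+01  1.934e+02] yaw -0.92
scene
 rack [ 1.58 -0.86  3.36  0.11] 1.16 4331  tray [  1.17  18.02 172.08  -0.6 ] 1.33 1458  tray centre in bed [ -0.4  18.9 188.7] yaw -0.72
[ -1.2  18.8 181.7]
```

Emit:
{"api": "servo_tool", "payload": {"moves": [[[-0.3,0,-0.8],[-0.001,0,0],30],[[0,0,0],[0,0,0.015],30],[[0,0,0],[0,0,0.02],30],[[0,0,0],[0,0,0.02],30],[[0,0,0],[0,0,0.02],30],[[0,0,0],[0,0,0.01],30],[[0,0,0],[0,0,0],30],[[0,0,0],[0,0,0],30]]}}

```text
time: 16.5
ee_pos: [0.6429, 0.0199, 0.1451]
tcp_rot: [155.0, 0.2, 83.7]
wrist_force: [-0.9, -0.1, -2.2]
opening: 0.0597
grasp_force: 44.2
```

Run:
```python
from rack import *
b,M=inbed(); print(b,get_obs()["wrist_force"])
BX=RACK+BED+tray(0,21,0)+tray(-.3,-17.4,34)
for c in ("wrist","top","scene"):
    im,d=snap(c,f"pics/e_{c}.png"); P=cloud(c,d)[d>0].astype(float)
    print(c); both(P,[b[0],b[1],b[2]-8],BX)
print(inbed()[0])
```

```text
[-1.4 18.6 96.7] [-0.88508974 -0.10965558 -2.24724995]
wrist
 rack [ 4.15 -2.34  1.81  0.67] 0.36 797  tray [-2.640e+00  2.003e+01  9.061e+01 -6.000e-02] 0.98 6621  tray centre in bed [ -6.5  22.4 108.8] yaw -0.73
top
 rack [-0.88  0.84  2.87 -0.02] 1.05 1365  tray [-0.93 21.07 91.61 -0.14] 1.23 965  tray centre in bed [-1.000e-01  2.020e+01  1.087e+02] yaw -0.12
scene
 rack [ 1.63 -0.73  3.28  0.13] 1.11 3361  tray [ 1.620e+00  1.794e+01  8.805e+01 -1.000e-02] 1.33 1380  tray centre in bed [  0.   18.7 104.8] yaw -0.14
[-0.7 18.8 97.6]
```

View pics/e_wrist.png

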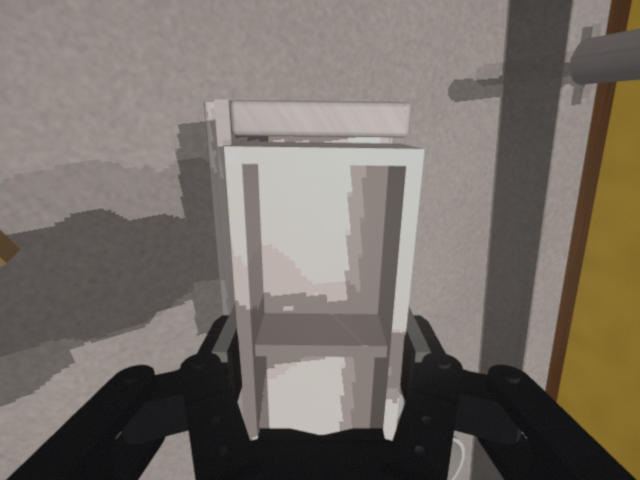

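The wrist view shows the divided tray with its end near the left post at (320,120), aligned with the rack. The offset is under 1 mm, so I'll lower it.

Emit:
{"api": "servo_tool", "payload": {"moves": [[[0,0,0],[-0.001,0,0],30],[[0,0,0],[0,0,0.007],30],[[0,0,0],[0,0,0.006],30],[[0,0,0],[0,0,0.004],30],[[0,0,0],[0,0,0],30],[[0,0,0],[0,0,0.001],30],[[0,0,0],[0,0,0.001],30],[[0,0,0],[0,0,0],30]]}}

```text
time: 17.45
ee_pos: [0.6507, 0.018, 0.1276]
tcp_rot: [155.0, 0.2, 83.7]
wrist_force: [0.2, 0.0, -1.4]
opening: 0.0593
grasp_force: 44.2
```

Run:
```python
from rack import *
b,M=inbed(); print(b,get_obs()["wrist_force"])
BX=RACK+BED+tray(0,21,0)+tray(-.3,-17.4,34)
for c in ("top","scene"):
    im,d=snap(c); P=cloud(c,d)[d>0].astype(float)
    print(c); both(P,[b[0],b[1],b[2]-8],BX)
```

```text
[-1.5 17.7 77.5] [ 0.2051957   0.03597017 -1.40773672]
top
 rack [-0.91  0.78  3.11 -0.01] 1.11 1062  tray [-1.510e+00  2.137e+01  7.127e+01  2.000e-02] 1.32 973  tray centre in bed [-0.6 20.6 88.2] yaw 0.03
scene
 rack [ 1.82 -0.76  3.41  0.08] 1.09 2459  tray [ 1.24 16.98 67.77 -0.08] 1.44 1411  tray centre in bed [-0.6 17.7 84.4] yaw -0.16
```

Emit:
{"api": "servo_tool", "payload": {"moves": [[[0,0,0],[0,0,0.001],30],[[0,0,0],[0,0,0.0008],30],[[0,0,0],[0,0,0.0005],30],[[0,0,0],[0,0,0],30]]}}

```text
time: 17.95
ee_pos: [0.6515, 0.018, 0.1261]
tcp_rot: [155.0, 0.2, 83.7]
wrist_force: [-6.0, 0.4, 3.5]
opening: 0.0592
grasp_force: 44.9
```

Run:
```python
from rack import *
b,M=inbed(); print(b,get_obs()["wrist_force"])
```

```text
[-1.4 17.8 75.9] [-6.0105915  0.4208904  3.5270312]
```

Emit:
{"api": "servo_tool", "payload": {"moves": [[[0,0,0],[0,0,0],100],[[0,0,0],[0,0,0],100],[[0,0,0],[0,0,0],100],[[0,0,0],[0,0,0],100],[[0,0,0],[0,0,-0.03],100],[[0,0,0],[0,0,-0.045],100],[[0,0,0],[0,0,-0.045],100],[[0,0,0],[0,0,0],100]]}}

```text
time: 18.75
ee_pos: [0.6023, 0.0243, 0.2423]
tcp_rot: [154.5, 0.1, 83.7]
wrist_force: [0.5, 0.4, 0.7]
opening: 0.0852
grasp_force: 0.0
```

Run:
```python
from rack import *
b,M=inbed(); print(b,get_obs()["ee_pos"],get_obs()["wrist_force"])
BX=RACK+BED+tray(0,21,0)+tray(-.3,-17.4,34)
for c in ("wrist","top","scene"):
    im,d=snap(c,f"pics/f_{c}.png"); P=cloud(c,d)[d>0].astype(float)
    print(c); both(P,[-1,18.5,68],BX)
plan([.430,.035,.15],down(90+20.5))
```

```text
[  2.6  18.  202.2] [0.60225982 0.02426043 0.24232725] [0.53077307 0.35352121 0.66517081]
wrist
 rack [-1.9   2.63  3.57 -1.41] 0.63 1280  tray [-6.33 22.31 70.92  0.15] 0.93 8992  tray centre in bed [-4.9 19.6 87.4] yaw 1.57
top
 rack [-0.83  0.8   2.72  0.01] 1.16 1088  tray [-2.68 21.56 69.53  0.11] 1.27 1358  tray centre in bed [-1.8 20.8 86.8] yaw 0.09
scene
 rack [ 1.85 -0.91  3.35  0.22] 1.11 2411  tray [ 0.34 17.07 65.98  1.24] 1.36 1825  tray centre in bed [-1.4 18.  82.6] yaw 1.01
6 x [[4.08, 1.01, -4.39], [0.007, -0.0304, 0.0087]] left [-0.1  0.2  0.2]
```

View pics/f_wrist.png

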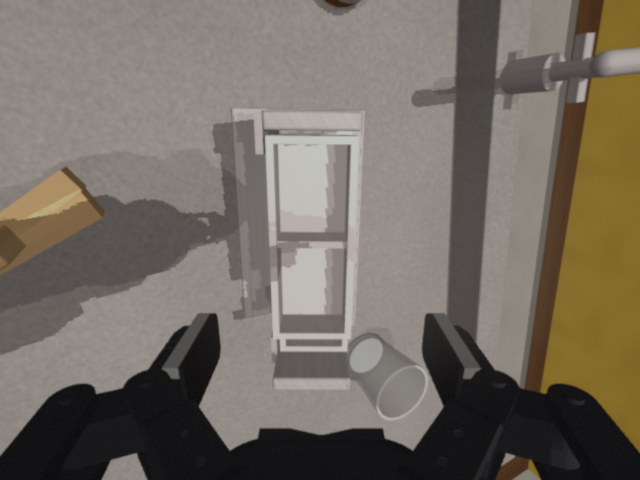

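The divided tray is seated, with its left end by the left post, at wrist pixels (315,240). The gap for the wedge is at the right-hand end, at (310,365). Next is the wedge.

Emit:
{"api": "servo_tool", "payload": {"moves": [[[4.08,1.01,-4.39],[0.007,-0.0304,0.0087],100],[[4.08,1.01,-4.39],[0.007,-0.0304,0.0087],100],[[4.08,1.01,-4.39],[0.007,-0.0304,0.0087],100],[[4.08,1.01,-4.39],[0.007,-0.0304,0.0087],100],[[4.08,1.01,-4.39],[0.007,-0.0304,0.0087],100],[[4.08,1.01,-4.39],[0.007,-0.0304,0.0087],100],[[0,0,0],[0,0,0],100],[[0,0,0],[0,0,0],100],[[0,0,0],[0,0,0],100]]}}

```text
time: 19.8
ee_pos: [0.4387, 0.0485, 0.1377]
tcp_rot: [180.0, -0.0, 110.4]
wrist_force: [-0.3, 0.3, -0.0]
opening: 0.0852
grasp_force: 0.0
```

Run:
```python
from h import *
print(get_obs()['ee_pos'],get_obs()['tcp_rot'])
im,d=snap('wrist','pics/w3.png'); P=cloud('wrist',d)
for lo,hi,r in ((.064,.078,.04),(.016,.034,.1)):
    p=P[(P[...,2]>lo)&(P[...,2]<hi)&(d>0)]; p=p[np.hypot(p[:,0]-.43,p[:,1]-.035)<r]
    print(len(p),cv2.minAreaRect(p[:,:2].astype(np.float32)*1000),np.median(p[:,2]))
```

```text
[0.4386588  0.0484578  0.13770024] [ 1.79976400e+02 -1.01599957e-02  1.10434788e+02]
1396 ((426.04876708984375, 36.496768951416016), (25.951128005981445, 22.385419845581055), 20.361618041992188) 0.07107753141207152
7861 ((426.3977966308594, 37.176963806152344), (142.41712951660156, 47.084835052490234), 22.383691787719727) 0.026202278499160354
```

Run:
```python
from rack import *
s=plan([.4275,.0363,.12],down(110.7),n=2)
s=plan([.4275,.0363,.031],down(110.7),n=4,start=s)
```

```text
2 x [[0.02, -0.0, -0.13], [-0.0037, -0.0074, 0.009]] left [ 0.1 -0.   0. ]
4 x [[-0.0, -0.0, 0.0], [-0.0, 0.0, 0.0222]] left [ 0.1 -0.  -0.2]
```

Emit:
{"api": "servo_tool", "payload": {"moves": [[[0,0,-0.13],[-0.0037,-0.0074,0.009],100],[[0,0,-0.13],[-0.0037,-0.0074,0.009],100],[[0,0,0],[0,0,0.0222],100],[[0,0,0],[0,0,0.0222],100],[[0,0,0],[0,0,0.0222],100],[[0,0,0],[0,0,0.0222],100],[[0,0,0],[0,0,0],100],[[0,0,0],[0,0,0],0],[[0,0,0],[0,0,0],0],[[0,0,0],[0,0,0],0],[[0,0,0],[0,0,0],0],[[0,0,0],[0,0,0],0]], "force": 60}}

```text
time: 21.05
ee_pos: [0.4273, 0.0364, 0.0321]
tcp_rot: [179.9, 0.0, 110.8]
wrist_force: [-1.0, 0.1, 6.5]
opening: 0.0256
grasp_force: 59.9
```

Emit:
{"api": "servo_tool", "payload": {"moves": [[[0,0,0],[0,0,0],0],[[0,0,0],[0,0,0],0],[[0,0,0],[0,0,-0.02],0],[[0,0,0],[0,0,-0.04],0],[[0,0,0],[0,0,-0.045],0],[[0,0,0],[0,0,-0.045],0],[[0,0,0],[0,0,-0.045],0],[[0,0,0],[0,0,-0.035],0],[[0,0,0],[0,0,0],0],[[0,0,0],[0,0,0],0]]}}

```text
time: 22.05
ee_pos: [0.4271, 0.0363, 0.2612]
tcp_rot: [180.0, -0.0, 110.8]
wrist_force: [0.5, -0.6, -1.6]
opening: 0.0254
grasp_force: 59.4
```

Run:
```python
from rack import *
o=get_obs();print(o["ee_pos"],o["tcp_rot"],o["opening"],o["grasp_force"])
im,d=snap('wrist','pics/w4.png'); P=cloud('wrist',d)[d>0]
p,R=cur(); q=(P-p)@R.as_matrix()*1000   # tool frame
for a in range(-60,20,8): 
    k=(abs(q[:,1])<90)&(abs(q[:,0])<45)&(q[:,2]>a)&(q[:,2]<a+8); print(a,k.sum(),end="; ")
k=(q[:,2]>-12)&(q[:,2]<14)&(abs(q[:,1])<95)&(abs(q[:,0])<60); b=q[k]
print("\n",cv2.minAreaRect(b[:,:2].astype(np.float32)))
for y in range(-75,80,10):
    m=b[abs(b[:,1]-y)<5]
    if len(m): print(y,len(m),np.percentile(m[:,0],[1,99]).round(1),np.percentile(m[:,2],[5,50]).round(1))
s=plan(*tool(60,-75,215),n=14); print(s[0])
```

```text
[0.42709133 0.03634326 0.26116257] [ 1.79992066e+02 -1.42754923e-02  1.10766075e+02] 0.025371922018257116 59.419026374816895
-60 8541; -52 3000; -44 5315; -36 1570; -28 1462; -20 1261; -12 959; -4 471; 4 16160; 12 1816; 
 ((1.4973678588867188, -1.6720046997070312), (142.4954376220703, 47.41719436645508), 88.5443115234375)
-75 256 [-19.1   8.6] [5.3 6.3]
-65 1262 [-19.4   9.8] [5.3 6.2]
-55 1311 [-19.2  11.1] [5.2 6.2]
-45 1369 [-19.3  12.4] [5.2 6.2]
-35 1128 [-18.2  13.8] [5.3 6.2]
-25 759 [ 0.3 15.2] [-9.9  6.1]
-15 778 [ 6.3 16.5] [-10.8   5.8]
-5 859 [10.4 17.8] [-10.5   5. ]
5 901 [10.3 19.2] [-10.6   5.4]
15 927 [ 5.3 20.5] [-10.3   6. ]
25 1164 [-4.8 21.7] [4.7 6.2]
35 1791 [-19.6  23. ] [5.2 6.1]
45 1932 [-19.5  24.2] [5.2 6.2]
55 2003 [-19.8  25.6] [5.2 6.1]
65 1619 [-19.7  26.5] [5.2 6.2]
14 x [[-1.76, -0.43, 1.95], [-0.0095, 0.0143, 0.0022]] left [-0.3  0.1 -0.3]
[ 0.63749713 -0.0737702   0.27854205]
```

View pics/w4.png

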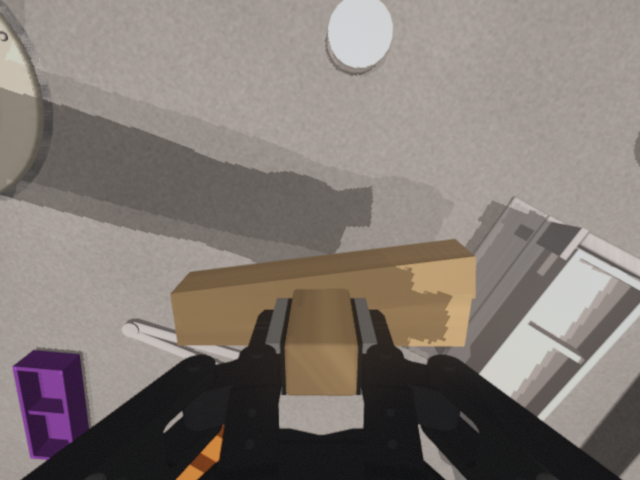

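The wedge is held square to the fingers. Its straight side is a constant 19.4 mm off the tool axis and its nose points towards the robot. I'll carry it over the rack, uphill of the seat.

Emit:
{"api": "servo_tool", "payload": {"moves": [[[-1.76,-0.43,1.95],[-0.0095,0.0143,0.0022],0],[[-1.76,-0.43,1.95],[-0.0095,0.0143,0.0022],0],[[-1.76,-0.43,1.95],[-0.0095,0.0143,0.0022],0],[[-1.76,-0.43,1.95],[-0.0095,0.0143,0.0022],0],[[-1.76,-0.43,1.95],[-0.0095,0.0143,0.0022],0],[[-1.76,-0.43,1.95],[-0.0095,0.0143,0.0022],0],[[-1.76,-0.43,1.95],[-0.0095,0.0143,0.0022],0],[[-1.76,-0.43,1.95],[-0.0095,0.0143,0.0022],0],[[-1.76,-0.43,1.95],[-0.0095,0.0143,0.0022],0],[[-1.76,-0.43,1.95],[-0.0095,0.0143,0.0022],0],[[-1.76,-0.43,1.95],[-0.0095,0.0143,0.0022],0],[[-1.76,-0.43,1.95],[-0.0095,0.0143,0.0022],0]]}}

```text
time: 23.3
ee_pos: [0.6148, -0.0459, 0.2639]
tcp_rot: [158.6, 0.7, 86.9]
wrist_force: [0.8, 0.6, -1.7]
opening: 0.0256
grasp_force: 59.4
```

Emit:
{"api": "servo_tool", "payload": {"moves": [[[-1.76,-0.43,1.95],[-0.0095,0.0143,0.0022],0],[[-1.76,-0.43,1.95],[-0.0095,0.0143,0.0022],0],[[0,0,0],[0,0,0],0],[[0,0,0],[0,0,0],0],[[0,0,0],[0,0,0],0]]}}

```text
time: 23.8
ee_pos: [0.641, -0.066, 0.2725]
tcp_rot: [155.0, -0.1, 83.1]
wrist_force: [-0.7, 0.4, -1.1]
opening: 0.0253
grasp_force: 59.4
```

Run:
```python
from rack import *
b,M=inbed(); print(b,M)
s=plan(*tool(45,-74.3,146))
```

```text
[ 60.2 -66.9 208.6] [[-0.001  1.    -0.001]
 [ 1.     0.001  0.002]
 [ 0.002 -0.001 -1.   ]]
2 x [[-0.02, -0.05, 0.03], [-0.0037, -0.0076, 0.0313]] left [-0. -0. -0.]
```

Emit:
{"api": "servo_tool", "payload": {"moves": [[[0,0,0],[-0.0018,-0.0038,0.015],0],[[0,0,0],[-0.0019,-0.0038,0.0156],0],[[0,0,0],[-0.0018,-0.0038,0.016],0],[[0,0,0],[-0.0019,-0.0038,0.016],0],[[0,0,0],[0,0,0],0],[[0,0,0],[0,0,0],0]]}}

```text
time: 24.4
ee_pos: [0.6531, -0.0751, 0.2096]
tcp_rot: [155.0, -0.1, 83.0]
wrist_force: [0.2, -1.0, -0.6]
opening: 0.0254
grasp_force: 59.3
```

Run:
```python
from rack import *
b,M=inbed(); print(b)
im,d=snap("wrist","pics/w5.png"); P=cloud("wrist",d)[d>0].astype(float)*1000; np.save("w5.npy",P)
q=(P-O)@Rb(YAW)
# wedge sides (z>118), divided tray rim end and right post
w_=q[(q[:,2]>b[2]-14)&(q[:,2]<b[2]-2)&(abs(q[:,0]-b[0])<80)&(abs(q[:,1]-b[1])<40)]
for x in range(-30,120,20):
    m=w_[abs(w_[:,0]-x)<5]
    if len(m)>20: print("wedge x",x,np.percentile(m[:,1],[1,99]).round(1))
r=q[(abs(q[:,2]-109)<5)&(abs(q[:,0])<40)&(q[:,1]>-62)&(q[:,1]<100)]; print("tray rim",len(r),np.percentile(r,[1,50,99],axis=0).round(1))
for a,bb in ((-30,-20),(-20,-10),(-10,0),(0,10),(10,20),(20,30)):
    m=r[(r[:,0]>a)&(r[:,0]<bb)]; 
    if len(m)>5: print(a,len(m),"end y",np.percentile(m[:,1],[1]).round(1))
s=q[(q[:,2]>96)&(q[:,2]<111)&(q[:,1]<-85)&(q[:,1]>-125)&(abs(q[:,0])<40)]; print("post",len(s), np.percentile(s,[1,50,99],axis=0).round(1) if len(s) else "")
l=q[(q[:,2]>100)&(q[:,2]<112)&(q[:,1]<125)&(q[:,1]>88)&(abs(q[:,0])<36)]; print("lpost",len(l), np.percentile(l,[1,50,99],axis=0).round(1) if len(l) else "")
```

```text
[ 45.5 -74.5 146.1]
wedge x -30 [-95.1 -67. ]
wedge x -10 [-94.7 -64.5]
wedge x 10 [-94.1 -61.8]
wedge x 30 [-69.3 -59. ]
wedge x 50 [-64.9 -56.3]
wedge x 70 [-76.7 -53.8]
wedge x 90 [-95.  -51.2]
wedge x 110 [-95.2 -48.7]
tray rim 8780 [[-33.3 -56.5 104.1]
 [-12.6  10.2 109.5]
 [ 26.6  57.3 111.4]]
-30 2281 end y [-56.2]
-20 431 end y [-56.8]
-10 446 end y [-56.8]
0 441 end y [-56.8]
10 440 end y [-56.9]
20 2946 end y [-55.6]
post 0 
lpost 0
```

View pics/w5.png

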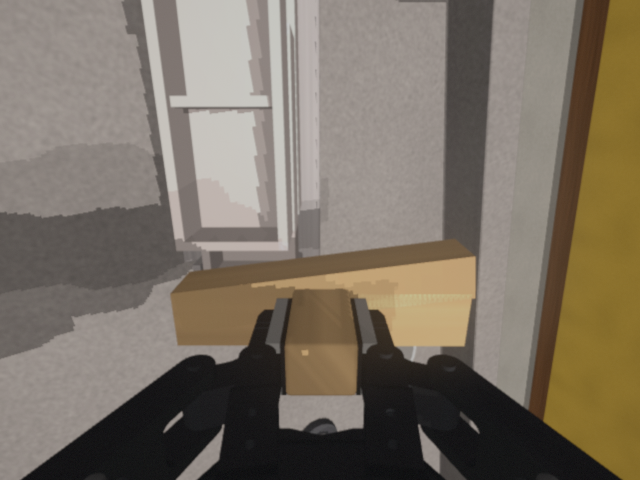

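Wrist view: the wedge body at (325,300) sits over the gap, and the divided tray's end is at (235,240). There is about 2 mm clearance on each side. I'll lower it a little further uphill.

Emit:
{"api": "servo_tool", "payload": {"moves": [[[0,0,0],[0,0.005,0],0],[[0,0,0],[0,0,0.006],0],[[0,0,0],[0,0,0.006],0],[[0,0,0],[0,0,0.006],0],[[0,0,0],[0,0,0],0]]}}

```text
time: 24.95
ee_pos: [0.6653, -0.0767, 0.1945]
tcp_rot: [155.0, -0.1, 83.0]
wrist_force: [-0.7, -0.4, -0.9]
opening: 0.0251
grasp_force: 59.3
```

Emit:
{"api": "servo_tool", "payload": {"moves": [[[0,0,0],[0,0,0.006],0],[[0,0,0],[0,0,0.006],0],[[0,0,0],[0,0,0.005],0],[[0,0,0],[0,0,0.002],0],[[0,0,0],[0,0,0],0],[[0,0,0],[0,0,0],0]]}}

```text
time: 25.55
ee_pos: [0.6736, -0.0777, 0.1791]
tcp_rot: [154.9, -0.1, 83.0]
wrist_force: [-0.4, -0.2, -0.7]
opening: 0.0256
grasp_force: 59.3
```

Run:
```python
from rack import *
b,M=inbed(); print(b,get_obs()["wrist_force"]@Rb(YAW),get_obs()["torque"])
```

```text
[ 51.4 -74.6 109.7] [-0.62345218 -0.22056301 -0.51374315] [0.1207675  0.46071832 0.00077536]
```

Emit:
{"api": "servo_tool", "payload": {"moves": [[[0,0,0],[0,0,0.001],0],[[0,0,0],[0,0,0.001],0],[[0,0,0],[0,0,0],0],[[0,0,0],[0,0,0.001],0],[[0,0,0],[0,0,0],0]]}}

```text
time: 26.05
ee_pos: [0.6749, -0.0779, 0.1763]
tcp_rot: [154.9, -0.1, 83.0]
wrist_force: [0.3, 0.1, -1.0]
opening: 0.0254
grasp_force: 59.5
```

Run:
```python
from rack import *
b,M=inbed(); print(b,get_obs()["wrist_force"]@Rb(YAW),get_obs()["torque"])
```

```text
[ 51.3 -74.6 106.6] [-0.22124983  0.13554788 -1.05481275] [0.04026662 0.4873696  0.01865946]
```

Emit:
{"api": "servo_tool", "payload": {"moves": [[[0,0,0],[0,-0.006,0],0],[[0,0,0],[0,-0.006,0],0],[[0,0,0],[0,-0.005,0],0],[[0,0,0],[0,-0.005,0],0],[[0,0,0],[0,-0.004,0],0],[[0,0,0],[0,0,0.0005],0],[[0,0,0],[0,0,0],0]]}}

```text
time: 26.75
ee_pos: [0.6516, -0.075, 0.1652]
tcp_rot: [154.9, -0.1, 83.0]
wrist_force: [-3.1, 0.2, 1.1]
opening: 0.0253
grasp_force: 59.8
```

Run:
```python
from rack import *
b,M=inbed(); print(b,get_obs()["wrist_force"]@Rb(YAW),get_obs()["torque"])
```

```text
[ 25.4 -74.5 106.5] [-2.37636875 -0.13921959  2.316956  ] [ 0.11581991  1.11547773 -0.04086473]
```

Emit:
{"api": "servo_tool", "payload": {"moves": [[[0,0,0],[-0.0005,-0.004,-0.0003],0],[[0,0,0],[-0.0005,-0.003,0],0],[[0,0,0],[0,-0.003,0],0],[[0,0,0],[0,0,0],0]]}}

```text
time: 27.15
ee_pos: [0.6422, -0.0745, 0.1609]
tcp_rot: [154.9, -0.1, 83.1]
wrist_force: [-1.4, 3.4, 1.3]
opening: 0.0251
grasp_force: 59.6
```

Run:
```python
from rack import *
b,M=inbed(); print(b,get_obs()["wrist_force"]@Rb(YAW),get_obs()["torque"])
```

```text
[ 15.1 -75.2 106.5] [-1.10767944  3.21477534  1.96191861] [0.6686974  0.45078973 0.28162946]
```

Emit:
{"api": "servo_tool", "payload": {"moves": [[[0,0,0],[0,-0.003,0],0],[[0,0,0],[0,-0.003,0],0],[[0,0,0],[0,-0.003,0],0],[[0,0,0],[0,0,0],0]]}}

```text
time: 27.55
ee_pos: [0.6344, -0.0736, 0.1573]
tcp_rot: [154.9, -0.1, 83.1]
wrist_force: [2.1, 4.6, 2.4]
opening: 0.0252
grasp_force: 59.7
```

Run:
```python
from rack import *
b,M=inbed(); print(b,get_obs()["wrist_force"]@Rb(YAW),get_obs()["torque"])
```

```text
[  6.4 -75.2 106.6] [2.35773886 4.77627778 1.50939035] [ 0.75077176 -0.20683621  0.44934417]
```

Emit:
{"api": "servo_tool", "payload": {"moves": [[[0,0,0],[0,-0.002,0],0],[[0,0,0],[0,-0.002,0],0],[[0,0,0],[0,-0.002,0],0],[[0,0,0],[0,0,0],0]]}}

```text
time: 27.95
ee_pos: [0.6291, -0.0729, 0.1548]
tcp_rot: [154.9, -0.1, 83.1]
wrist_force: [2.6, 4.8, 0.9]
opening: 0.0252
grasp_force: 59.6
```

Run:
```python
from rack import *
b,M=inbed(); print(b,get_obs()["wrist_force"]@Rb(YAW),get_obs()["torque"])
```

```text
[  0.6 -75.2 106.6] [ 2.14839765  5.08791984 -0.01006597] [ 0.77915109 -0.36947748  0.56148948]
```

Emit:
{"api": "servo_tool", "payload": {"moves": [[[0,0,0],[0,-0.002,0],0],[[0,0,0],[0,-0.0015,0],0],[[0,0,0],[0,-0.0015,0],0],[[0,0,0],[0,0,0],0]]}}

```text
time: 28.35
ee_pos: [0.6259, -0.0726, 0.1537]
tcp_rot: [154.7, -0.1, 83.1]
wrist_force: [10.3, 3.0, 0.6]
opening: 0.0249
grasp_force: 59.4
```

Run:
```python
from rack import *
b,M=inbed(); print(b,get_obs()["wrist_force"]@Rb(YAW),get_obs()["torque"])
```

```text
[ -2.8 -75.2 106.9] [ 9.24169048  4.21964984 -3.59232695] [ 0.5908591  -1.78274415  0.4977996 ]
```

Emit:
{"api": "servo_tool", "payload": {"moves": [[[0,0,0],[0,-0.001,0],0],[[0,0,0],[0,0,0],0],[[0,0,0],[0,0,0],0]]}}

```text
time: 28.65
ee_pos: [0.6257, -0.0725, 0.1537]
tcp_rot: [154.6, -0.1, 83.1]
wrist_force: [14.2, 3.1, -0.2]
opening: 0.0255
grasp_force: 59.5
```

Run:
```python
from rack import *
b,M=inbed(); print(b,get_obs()["wrist_force"]@Rb(YAW),get_obs()["torque"])
```

```text
[ -3.  -75.2 107. ] [12.311623    4.8364883  -5.94760285] [ 0.50551339 -2.40998511  0.56676482]
```

Emit:
{"api": "servo_tool", "payload": {"moves": [[[0,0,0],[0,0,0],60],[[0,0,0],[0,0,0],60],[[0,0,0],[0,0,0],60],[[0,0,0],[0,0,-0.02],60],[[0,0,0],[0,0,-0.04],60],[[0,0,0],[0,0,-0.045],60],[[0,0,0],[0,0,-0.03],60],[[0,0,0],[0.02,-0.03,0],60],[[0,0,0],[0.02,-0.03,0],60],[[0,0,0],[0,0,0],60]]}}

```text
time: 29.65
ee_pos: [0.515, -0.0181, 0.2473]
tcp_rot: [155.0, -0.1, 83.1]
wrist_force: [0.6, -0.1, -0.6]
opening: 0.0515
grasp_force: 0.0
```

```bash
cat > chk.py <<'E'
from rack import *
o=get_obs(); print(o["wrist_force"],inbed()[0])
WB=[B(-13,13,-11,11,26,71)]
for c in ("wrist","top","scene"):
    im,d=snap(c,f"pics/{__import__('sys').argv[1]}_{c}.png"); P=cloud(c,d)[d>0].astype(float)
    print(c); ra,rb=both(P,[-1,20,68],RACK+BED+tray(0,21,0)+tray(-.3,-17.4,34))
    q=(P*1000-O)@Rb(YAW)
    g=q[(q[:,2]>136)&(q[:,2]<153)&(abs(q[:,0]+3)<30)&(abs(q[:,1]+76)<25)]
    bo=q[(q[:,2]>94)&(q[:,2]<106)&(abs(q[:,0]+3)<80)&(q[:,1]>-98)&(q[:,1]<-45)]
    if len(g): print(" grip",cv2.minAreaRect(g[:,:2].astype(np.float32)),np.median(g[:,2]).round(1)); 
    t=bo[(bo[:,0]>35)|(bo[:,0]<-45)]
    if len(t)>10: A=np.linalg.lstsq(np.c_[t[:,:2],np.ones(len(t))],t[:,2],rcond=None)[0]; print(" body top plane",A.round(3),len(t))
E
python3 chk.py fin
```

```text
[ 0.56239605 -0.09825375 -0.6389871 ] [-69.1 -34.7 241.1]
wrist
 rack [-2.8   0.69  1.33  1.59] 0.66 3164  tray [-5.56 20.23 69.59 -1.03] 0.78 6052  tray centre in bed [-2.2 19.6 88.3] yaw -2.61
 grip ((-2.0840415954589844, -74.56130981445312), (22.670564651489258, 26.42076301574707), 87.06208038330078) 146.2
 body top plane [ 8.0000e-03 -3.1000e-02  9.9039e+01] 3049
top
 rack [-0.83  2.39  3.21  0.09] 1.14 779  tray [-5.62 22.85 69.81 -0.78] 1.43 1921  tray centre in bed [-4.8 20.5 86.6] yaw -0.87
 grip ((-1.6574792861938477, -73.69000244140625), (21.849456787109375, 26.452781677246094), 87.44960021972656) 144.6
 body top plane [3.0000e-03 1.0000e-03 9.9651e+01] 410
scene
 rack [ 1.87 -0.66  3.64 -0.2 ] 1.08 2172  tray [-2.75 19.8  66.01 -0.17] 1.41 1644  tray centre in bed [-4.7 20.4 82.4] yaw 0.03
 grip ((1.5318260192871094, -76.51327514648438), (20.94792366027832, 28.067354202270508), 88.16184997558594) 141.9
 body top plane [4.0000e-03 9.0000e-03 9.7976e+01] 298
```

```bash
python3 -c "
import cv2,numpy as np
a=cv2.imread('pics/fin_wrist.png');b=cv2.imread('pics/fin_scene.png')[190:390,230:500]
b=cv2.resize(b,(640,474))[:, :]
cv2.imwrite('pics/finc.png',cv2.resize(np.vstack([a,b]),(400,596)))"
```

```text
(no output)
```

View pics/finc.png

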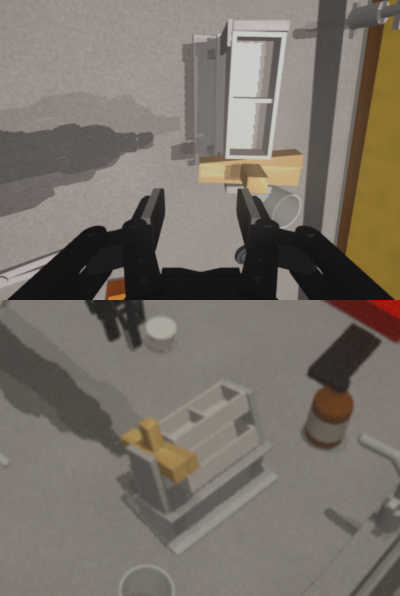

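The composite shows the divided tray above the bottom tray. The wedge lies flat in the gap, grip up, between the tray end and the right post. One last check of the wedge's angle and whether it has stayed put.

Run:
```python
from rack import *
for c in ("wrist","top"):
    im,d=snap(c); P=cloud(c,d)[d>0].astype(float)*1000; q=(P-O)@Rb(YAW)
    t=q[(q[:,2]>95)&(q[:,2]<106)&(abs(q[:,0]+3)<75)&(q[:,1]>-105)&(q[:,1]<-45)]
    X=[];lo=[];hi=[]
    for x in list(range(-68,-36,6))+list(range(36,70,6)):
        m=t[abs(t[:,0]-x)<3]
        if len(m)>10: X.append(x);lo.append(np.percentile(m[:,1],2));hi.append(np.percentile(m[:,1],98))
    print(c,X,np.round(lo,1),np.round(hi,1))
    print(" straight side slope",np.polyfit(X,lo,1).round(4)," taper",np.polyfit(X,hi,1).round(4),"x ext",t[:,0].min().round(1),t[:,0].max().round(1))
    r=q[(q[:,2]>104)&(q[:,2]<114)&(abs(q[:,0])<45)&(q[:,1]>-53)&(q[:,1]<94)]
    print(" tray rim rect",cv2.minAreaRect(r[:,:2].astype(np.float32)))
```

```text
wrist [-68, -62, -56, -50, -44, -38, 36, 42, 48, 54, 60, 66] [ -92.1  -92.2  -92.   -92.   -92.9 -101.4  -95.6  -95.4  -95.6  -95.9
  -96.6  -96.1] [-63.4 -62.7 -62.3 -61.7 -61.1 -50.3 -53.5 -52.8 -52.4 -51.8 -51.2 -50.8]
 straight side slope [-2.44000e-02 -9.48414e+01]  taper [  0.0839 -56.0955] x ext -74.3 68.2
 tray rim rect ((-8.586736679077148, 20.503589630126953), (146.98330688476562, 65.53409576416016), 89.9865951538086)
top [-68, -62, -56, -50, -44, -38, 36, 42, 48, 54, 60, 66] [-89.8 -90.1 -91.  -90.1 -91.5 -90.9 -94.8 -94.5 -94.1 -95.1 -94.4 -95.6] [-63.2 -62.5 -61.7 -62.5 -62.8 -50.  -52.9 -54.4 -53.7 -52.9 -52.3 -51.5]
 straight side slope [-3.99000e-02 -9.26955e+01]  taper [  0.0763 -56.6175] x ext -73.6 69.3
 tray rim rect ((-6.807586669921875, 20.559165954589844), (65.3855972290039, 146.76742553710938), 0.057220231741666794)
```

The wedge is flat and turned about 2.5° (limit 5.7°). I'll give it one gentle push with closed fingers on the uphill face of the grip, so the clamping no longer depends on my grip.

Run:
```python
from rack import *
s=plan(*tool(38,-75,215),n=5)
s=plan(*tool(38,-75,107),n=6,start=s)
```

```text
5 x [[0.02, -0.01, -0.01], [-0.0078, 0.0206, 0.0053]] left [0.2 0.1 0.2]
6 x [[0.0, -0.0, 0.0], [0.0, 0.0, 0.018]] left [0.2 0.1 0.2]
```

Emit:
{"api": "servo_tool", "payload": {"moves": [[[0,0,0],[-0.0078,0.0206,0],0],[[0,0,0],[-0.0078,0.0206,0],0],[[0,0,0],[-0.0078,0.0206,0],0],[[0,0,0],[-0.0078,0.0206,0],0],[[0,0,0],[-0.0078,0.0206,0],0],[[0,0,0],[0,0,0.025],0],[[0,0,0],[0,0,0],0],[[0,0,0],[0,0,0],0],[[0,0,0],[0,0,0],0]]}}

```text
time: 30.8
ee_pos: [0.6159, -0.0709, 0.2707]
tcp_rot: [154.9, -0.1, 83.0]
wrist_force: [-0.2, -0.4, 0.4]
opening: 0.0
grasp_force: 0.0
```

Run:
```python
from rack import *
print(inbed()[0]); s=plan(*tool(38,-75,107),n=6)
```

```text
[ 37.4 -74.8 217.2]
6 x [[0.02, -0.01, -0.0], [-0.0, 0.0001, 0.0184]] left [-0.2 -0.2  0.1]
```

Emit:
{"api": "servo_tool", "payload": {"moves": [[[0,0,0],[0,0,0.0184],0],[[0,0,0],[0,0,0.0184],0],[[0,0,0],[0,0,0.0184],0],[[0,0,0],[0,0,0.0184],0],[[0,0,0],[0,0,0.0184],0],[[0,0,0],[0,0,0.018],0],[[0,0,0],[0,0,0],0],[[0,0,0],[0,-0.005,0],0],[[0,0,0],[0,-0.004,0],0],[[0,0,0],[0,0,0],0]]}}

```text
time: 31.8
ee_pos: [0.6538, -0.0752, 0.1676]
tcp_rot: [154.8, -0.1, 83.0]
wrist_force: [0.8, -0.3, 0.5]
opening: 0.0001
grasp_force: 0.0
```

Run:
```python
from rack import *
print(inbed()[0],get_obs()["wrist_force"]@Rb(YAW))
```

```text
[ 28.4 -74.5 107.7] [ 0.95125238 -0.16419496  0.13537362]
```

Emit:
{"api": "servo_tool", "payload": {"moves": [[[0,0,0],[0,-0.002,0],0],[[0,0,0],[0,-0.001,0],0],[[0,0,0],[0,-0.001,0],0],[[0,0,0],[0,0,0],0]]}}

```text
time: 32.2
ee_pos: [0.6513, -0.0751, 0.1659]
tcp_rot: [154.8, -0.1, 83.0]
wrist_force: [2.2, -0.4, 4.3]
opening: -0.0001
grasp_force: 2.5
```

Run:
```python
from rack import *
print(inbed()[0],get_obs()["wrist_force"]@Rb(YAW))
```

```text
[ 25.4 -74.6 107.2] [ 3.7881907  -0.14443005  2.9360244 ]
```

Contact made. I'll push on to about 10 N.

Emit:
{"api": "servo_tool", "payload": {"moves": [[[0,0,0],[0,-0.001,0],0],[[0,0,0],[0,-0.001,0],0],[[0,0,0],[0,0,0],0]]}}

```text
time: 32.5
ee_pos: [0.6501, -0.075, 0.1658]
tcp_rot: [154.7, -0.1, 83.0]
wrist_force: [4.5, -1.2, 6.3]
opening: -0.0001
grasp_force: 3.5
```

Run:
```python
from rack import *
print(inbed()[0],get_obs()["wrist_force"]@Rb(YAW))
```

```text
[ 24.3 -74.7 107.6] [ 6.86947851 -0.62691393  3.71690711]
```

Emit:
{"api": "servo_tool", "payload": {"moves": [[[0,0,0],[0,-0.001,0],0],[[0,0,0],[0,-0.001,0],0],[[0,0,0],[0,0,0],0]]}}

```text
time: 32.8
ee_pos: [0.6489, -0.0748, 0.1657]
tcp_rot: [154.6, -0.1, 83.0]
wrist_force: [6.2, -2.6, 9.5]
opening: 0.0001
grasp_force: 4.4
```

Run:
```python
from rack import *
print(inbed()[0],get_obs()["wrist_force"]@Rb(YAW))
```

```text
[ 23.2 -74.6 108.1] [ 9.86691075 -1.80438045  5.82690825]
```

Emit:
{"api": "servo_tool", "payload": {"moves": [[[0,0,0],[0,0.006,0],0],[[0,0,0],[0,0.008,0],0],[[0,0,0],[0,0,-0.03],0],[[0,0,0],[0,0,-0.045],0],[[0,0,0],[0,0,-0.045],0],[[0,0,0],[0.02,-0.03,0],0],[[0,0,0],[0.02,-0.04,0],0],[[0,0,0],[0,-0.04,0],0],[[0,0,0],[0,0,0],0],[[0,0,0],[0,0,0],0]]}}

```text
time: 33.8
ee_pos: [0.5149, -0.0179, 0.2309]
tcp_rot: [154.9, -0.1, 83.1]
wrist_force: [0.3, 0.0, 0.7]
opening: -0.0001
grasp_force: 0.0
```

```bash
python3 chk.py fin2
```

```text
[0.29434438 0.01425082 0.74080773] [-76.1 -34.5 226.3]
wrist
 rack [-3.38 -0.69  1.27 -1.22] 0.64 3751  tray [-6.59 20.5  69.47 -1.1 ] 0.77 6649  tray centre in bed [-3.7 21.1 88.2] yaw 0.12
 grip ((-3.306920051574707, -74.42106628417969), (22.734859466552734, 26.680566787719727), 87.14833068847656) 146.1
 body top plane [ 7.0000e-03 -2.9000e-02  9.8988e+01] 3310
top
 rack [-0.81  0.23  4.71  0.07] 1.14 794  tray [-4.12 21.38 69.7   1.04] 1.5 1932  tray centre in bed [-3.3 21.2 85. ] yaw 0.98
 grip ((-2.287107467651367, -73.7931137084961), (21.858844757080078, 27.132476806640625), 88.15654754638672) 143.7
 body top plane [ 4.0000e-03 -1.8000e-02  9.8224e+01] 402
scene
 rack [ 1.91 -0.98  3.49 -0.09] 1.06 2174  tray [-3.02 19.97 66.08 -0.91] 1.43 1650  tray centre in bed [-5.  20.9 82.6] yaw -0.83
 grip ((0.4987945556640625, -76.33335876464844), (22.535045623779297, 29.525341033935547), 86.22088623046875) 141.5
 body top plane [4.0000e-03 1.0000e-02 9.8223e+01] 298
```

```bash
python3 -c "
from workcell import *
print(job_done())"
```

```text
the job is handed in; nothing more can be done
None
```

I stacked both trays, drove the wedge tight with about 10 N, let go of everything and handed the job in at about 34 s of the 72 s allowed. All the positions I measured were within tolerance, but the hand-in returned no verdict.

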